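# Swing the display hook to its stop and hang the swatch board

## Task

On the nail desk, swing the swivel hook of the small steel display stand anticlockwise (seen from above) until it comes up against its stop. Then take the tall swatch board, the one with the hanging hole, out of the black rack, hang it on the hook by its hole and slide it right back against the hook's flange, with the hook still against its stop. The collar is clamped wherever it was last set, so feel for it gently and do not lean on the hook; leave everything else standing as it is.

Things in the scene. Friction and masses are not known exactly. Their poses are not given: they have to be found in the camera images.
- stand: Steel display stand, fixed: round foot 110 mm across, 15 mm high, post 14 mm across, carrying the swivel hook. Origin: on the desk at the post's axis, z up; its -x is its front, roughly towards the robot. Against its stop the hook points within 0.25 rad of this -x, to either side; just where is set by the collar and not reported: look or feel.
- post_top (a point): Top of the post, 172 mm up, inside the hook's hub. Below the hub a dark collar (32 mm across, black thumb screw at its back reaching 38 mm out, upright stop pin) is clamped by hand at an unreported height: the hook's rod leaves the hub with its axis 165 to 185 mm above the desk. Nothing on hook or collar stands more than 15 mm above that axis.
- hook (a joint): Swivel hook: angle from its stop, rad; 0 = against the stop, positive = swung away clockwise (from above), to the stand's +y side. Stays where left; about 1.5 N turns it at 65 mm from the axis; firm stop. From the axis out: hub 28 mm across, flange 24 mm across with outer face at 40 mm, rod 7 mm thick rising 3 mm up to 72 mm, then tip bent up 8 mm more, ending at 91 mm.
- chart_mid (a point): Centre of the swatch board: upright white panel 80 mm wide (y), 120 tall (z), 6 thick (x), same front and back, about 110 g, with rows of nail tips below and an aluminium header along the top (10 thick, 20 tall) to hold it by. It stands on edge in any of the rack's slots, foot 20 mm deep; the tallest board and the only one with a hole. Its top is 60 mm above this point.
- chart_hole (a point): Centre of the swatch board's hanging hole: round, 17 mm across, through the 6 mm panel along x, 34 mm below the board's top and 26 mm above chart_mid. Hung home against the flange it lies about 43 mm from the post's axis, 5 mm below the rod's axis.
- rack: Black rack, fixed: block 170 mm (x) by 110 mm (y), 30 mm high, origin under its centre. Three slots 9 mm wide and 84 mm long across it, 55 mm apart along x, 20 mm deep. Each holds one board standing on edge, broad faces towards the rack's x; any board may be in any slot.
- blank_mid (a point): Centre of another board in the rack: white, no hole, 66 wide, 96 tall, header 10 mm thick. Leave it there.
- palette_mid (a point): Centre of a plain steel mixing plate in the rack: 76 wide, 80 tall, 6 mm thick, no hole. Leave it there.
- polish_a_mid (a point): Middle of a nail polish bottle, 29 mm across, 74 mm tall, standing behind the stand.
- polish_b_mid (a point): Middle of a nail polish bottle, 29 mm across, 74 mm tall, standing at the stand's +y side, under the swung-away hook.
- jar_mid (a point): Middle of a low powder jar, 56 mm across, 38 mm tall.
- pump_mid (a point): Middle of a pump dispenser bottle, 66 mm across, 131 mm tall.
- pot_mid (a point): Middle of a pot of brushes, 68 mm across, 95 mm tall, brushes up to 190 mm.
Things that resemble listed ones, but are neither listed nor needed, are in the scene too. What is shaped like the stand but purple is not meant.

How it is judged:
By the outcome, as a careful person would: the job done as asked, in the order asked, and still so for the second after the job is handed in, with the robot touching nothing.
It also fails if it takes over 72 s, if anything falls off the work surface, if the arm or the gripper's body presses on something with over 40 N, if the wrist force passes 120 N, or if a joint passes its speed limit or range.

## Robot

A 7-joint arm with a two-finger parallel gripper is mounted at the origin on the work surface. World frame = base frame: x ahead of the robot, y to its left, z up, the work surface at z = 0. Lengths are in m, angles in rad, forces in N, time in s.
With the tool pointing down it reaches from about 0.35 to 0.9 m from the base axis. Payload 8.1 kg.
Tool frame: the origin (TCP) lies at the centre of the arm's flange, where the gripper is bolted on; the fingertips stand 178 mm ahead of it and the grasp point (between the pads) lies 159 mm ahead of it; z points along the fingers, y is the direction in which the jaws open and shut (so a half turn about z gives the same grasp; the last joint's range is limited). The gripper opens to 92 mm and grips with 3 to 60 N. Pads are 19 mm wide; open, the fingers measure 130 mm over their backs; the gripper's body (75 mm by 190 mm) begins 47 mm behind the grasp point.
Start: joints at [-0.103, 0.434, 0.025, 1.573, -0.012, 1.134, -0.075], TCP at [0.625, -0, 0.405] pointing down, gripper open.
Joint ranges: [-2.62, 2.62], [-0.44, 2.09], [-1.27, 1.32], [0.08, 2.57], [-1.32, 4.46], [0.12, 2], [-2.74, 2.74]. Speed limits (rad/s): [2.22, 2.22, 3.01, 3.01, 3.14, 3.14, 3.14].

## Interface

Orientations are given as a rotation vector (axis times angle).
In Python, from cell import arm, get_image, camera_model gives the robot as it stands. The module is installed in compiled form; this text tells all that it offers.
- The arm moves only by the shell command python3 -m pendant 'ROWS' [FORCE]. ROWS is JSON, a list that holds one entry, the list of rows, each a list of 7 numbers: the shift along the tool's x, y, z in mm, then the turn, a rotation vector about the tool's x, y, z in rad, then the closure, from -1 (fully open) to 1 (shut). In form: [[[x, y, z, rx, ry, rz, hand], ...]]. A call has 1 to 20 rows; each row is the pose to reach, as a shift and turn from the pose commanded when the call began, along the tool's axes at that moment; what a row does not reach only later rows make up. A row lasts 1/8 s, in which the tool goes at most 62.5 mm and 10.7 degrees, less where a joint would pass 70% of its speed; a pose out of reach is approached as far as the arm can. A call with a gripper value outside its range is refused whole. The fingers move at their own pace and stop on an object; FORCE is the grip in N (left out, the last holds). Time passes only in rows, so rows that repeat a pose let the fingers close. It gives the time, the measured TCP pose, the force and the opening at its end, in the units of the state.
- arm.observe(): the state, without advancing time (a new reading comes with each control period).
- get_image(name): name is "scene" or "side" or "wrist"; returns the picture (384x512x3 uint8, red, green, blue); there is no depth.
- camera_model(name): a dict with "fx", "fy", "cx", "cy" (pixels), "position" and "orientation" of the camera in the world; the wrist camera has in their place "T_tool_cam" (4x4, takes a point from camera to tool coordinates, whose origin is the TCP and whose axes are the flange's). Camera axes: x right, y down, z forward; pixel columns grow to the right and rows downward; lengths in m; the calibration is good to about 2 mm. A picture is of the moment at which its call begins: read the wrist's pose just before it. camera_model takes no time and is no camera call.
- arm.sign_off(): hands the job in, once; it reports no verdict.
The state is a dict: "clock": time; "joints": joint angles; "dq": joint speeds; "joint_efforts": joint torques, N m; "position": TCP position; "ee_rot": TCP orientation; "force": force on the tool from outside, world axes, zero at the start; "ft_torque": the same for the moment, N m; "width": opening from 0.0 (shut) to 1.0 (fully open).
Only numpy, scipy, OpenCV 4.12 (cv2) and the standard library are available. Lean on these libraries where they do the work, as an engineer would, in place of code of your own. Each camera call takes 0.05 s, during which the arm holds its last target.

## Working session

There is one attempt and no reset: what is moved stays moved. The work goes in short steps, Python scripts to look and compute and a shell command to move; the robot and the scene stay as the last step left them, time stands still between calls to the robot, and variables do not carry over. Pictures are saved under pics/ and viewed, and the job is handed in when it is done.

```bash
mkdir -p pics; ls; python3 - <<'E'
from cell import arm,get_image,camera_model
import cv2
print(arm.observe())
for n in("scene","side","wrist"):
    print(n,camera_model(n))
    im=get_image(n); cv2.imwrite(f"pics/{n}0.png",im[:,:,::-1])
E
```

```text
pics
{'clock': 0.0, 'joints': array([-0.10258693,  0.43522613,  0.02497304,  1.57409165, -0.01157059,
        1.13398887, -0.07510629]), 'dq': array([ 1.27613162e-03,  6.36487248e-04, -3.41815729e-04, -1.21311541e-03,
       -6.78000292e-05,  7.05948717e-04, -3.30180112e-04]), 'joint_efforts': array([ 3.89017032e-04, -6.67853522e+01,  9.84863900e-01, -3.14464223e+01,
       -6.05165795e-02,  4.27553023e-02,  1.12382318e-04]), 'position': array([ 6.24771890e-01, -4.49537153e-05,  4.03944914e-01]), 'ee_rot': array([-2.22083057e+00, -2.22066021e+00,  1.92057977e-03]), 'force': array([ 0.40952137, -0.06939643,  0.43247051]), 'ft_torque': array([-0.00667456,  0.00213989,  0.05189874]), 'width': 1.0047905002751616}
scene {'fx': 363.0098352420342, 'fy': 363.0098352420342, 'cx': 260.67073474321063, 'cy': 193.84203709303682, 'position': array([1.32190337, 0.30272034, 0.65223791]), 'orientation': array([-1.37850528, -1.90727459,  1.04198137])}
side {'fx': 486.15454141483514, 'fy': 486.15454141483514, 'cx': 254.21512178984676, 'cy': 185.94204912511805, 'position': array([0.30951662, 1.09111598, 0.94090951]), 'orientation': array([-0.3300255 ,  2.69112987, -1.34353004])}
wrist {'fx': 315.9594450265731, 'fy': 315.9594450265731, 'cx': 261.3636444656351, 'cy': 185.5800017139101, 'T_tool_cam': array([[-3.35506623e-05, -9.51136197e-01, -3.08771652e-01,
         8.52480124e-02],
       [ 9.99999988e-01,  1.56323023e-05, -1.56812033e-04,
        -1.28309843e-03],
       [ 1.53976413e-04, -3.08771653e-01,  9.51136185e-01,
         1.93287846e-02],
       [ 0.00000000e+00,  0.00000000e+00,  0.00000000e+00,
         1.00000000e+00]])}
```

View pics/scene0.png

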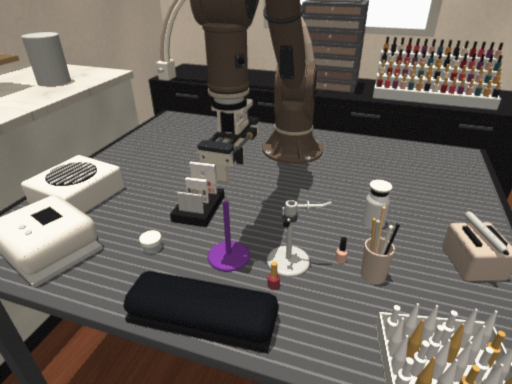

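View pics/side0.png

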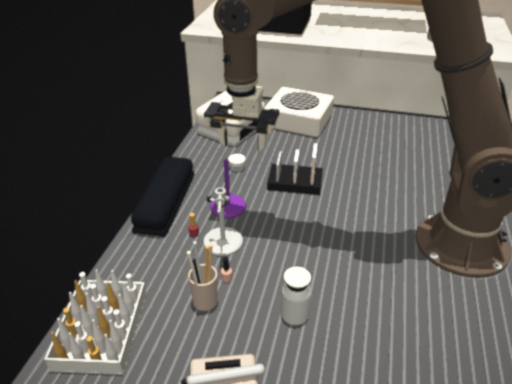

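View pics/wrist0.png

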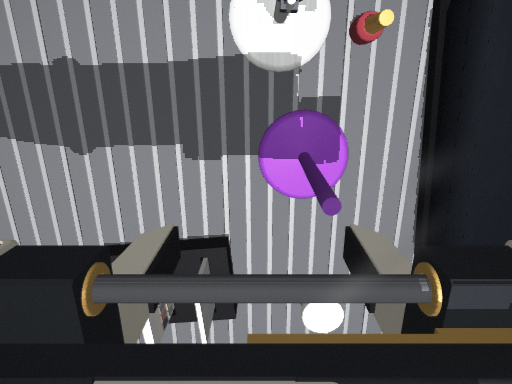

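```bash
cat > h.py <<'E'
import numpy as np,cv2
from scipy.spatial.transform import Rotation as R
from cell import arm,get_image,camera_model
def cam(n,st=None):
    m=camera_model(n)
    if n=="wrist":
        T=np.eye(4);T[:3,:3]=R.from_rotvec(st["ee_rot"]).as_matrix();T[:3,3]=st["position"]
        T=T@m["T_tool_cam"]
    else:
        T=np.eye(4);T[:3,:3]=R.from_rotvec(m["orientation"]).as_matrix();T[:3,3]=m["position"]
    return m,T
def ray(c,uv):
    m,T=c
    d=T[:3,:3]@np.array([(uv[0]-m["cx"])/m["fx"],(uv[1]-m["cy"])/m["fy"],1])
    return T[:3,3],d/np.linalg.norm(d)
def atz(c,uv,z):
    o,d=ray(c,uv);return o+d*(z-o[2])/d[2]
def tri(*cu):
    A=np.zeros((3,3));b=np.zeros(3);rs=[]
    for c,uv in cu:
        o,d=ray(c,uv);P=np.eye(3)-np.outer(d,d);A+=P;b+=P@o;rs.append((o,d))
    x=np.linalg.solve(A,b)
    return x,[np.linalg.norm(np.cross(x-o,d))*1000 for o,d in rs]
def proj(c,p):
    m,T=c;q=T[:3,:3].T@(np.asarray(p)-T[:3,3]);return np.array([m["fx"]*q[0]/q[2]+m["cx"],m["fy"]*q[1]/q[2]+m["cy"]])
def crop(src,x0,y0,x1,y1,k,out):
    im=cv2.imread(src)[y0:y1,x0:x1];cv2.imwrite(out,cv2.resize(im,None,fx=k,fy=k,interpolation=cv2.INTER_CUBIC))
E
python3 - <<'E'
from h import *
crop("pics/scene0.png",160,150,260,225,8,"pics/c1.png")
crop("pics/scene0.png",250,185,350,285,6,"pics/c2.png")
crop("pics/side0.png",180,135,340,255,5,"pics/c3.png")
E
```

```text
(no output)
```

View pics/c1.png

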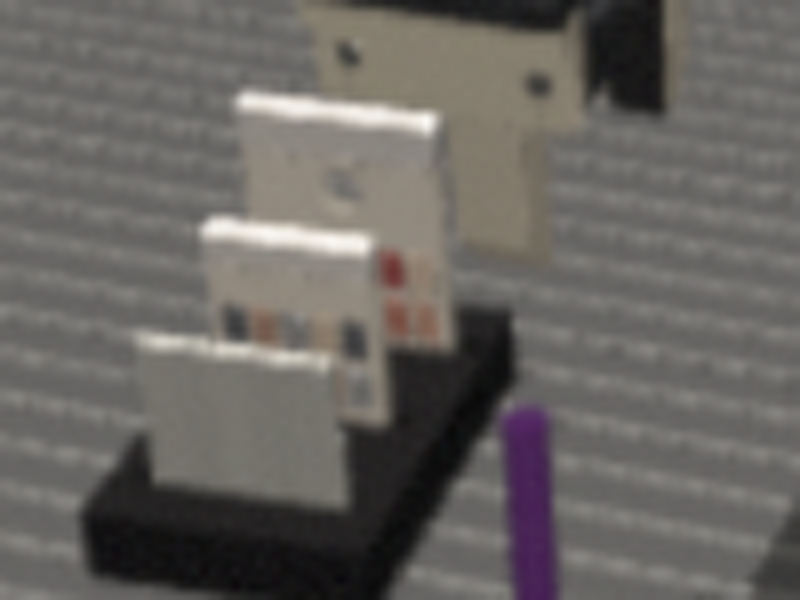

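View pics/c2.png

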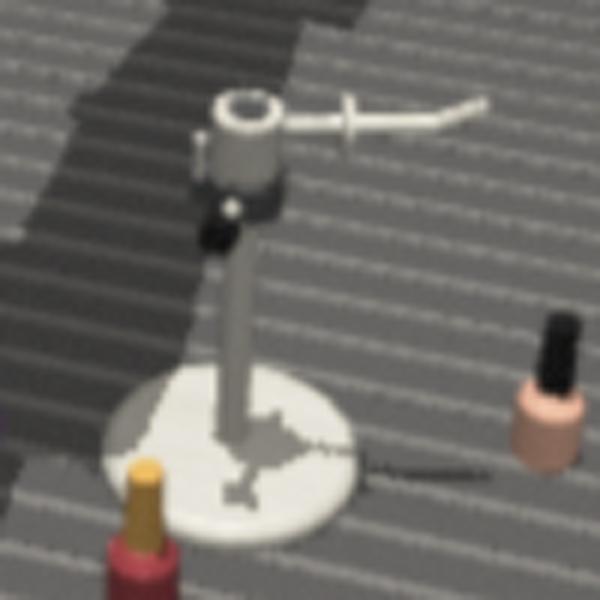

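View pics/c3.png

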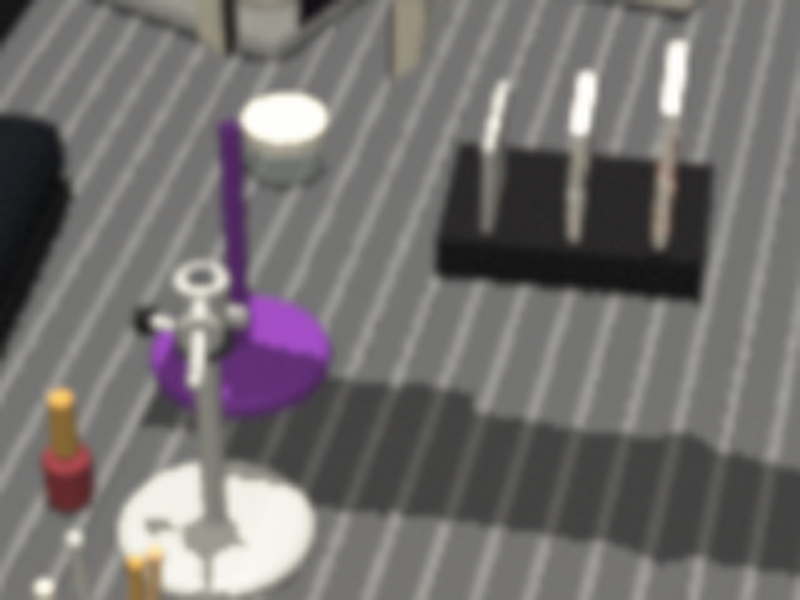

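```bash
python3 - <<'E'
from h import *
s=cam("scene");d=cam("side")
def S(x,y):return (160+x/8,150+y/8)
def S2(x,y):return (250+x/6,185+y/6)
def D(x,y):return (180+x/5,135+y/5)
print("tip",tri((s,S2(486,103)),(d,D(195,382))))
print("hubtop",tri((s,S2(249,110)),(d,D(201,276))))
for z in(.165,.175,.185):print("tip z",atz(s,S2(486,103),z+.008),"hub",atz(s,S2(249,110),z+.01))
f=atz(s,S2(232,450),.015);g=atz(d,D(215,525),.015);print("foot",f,g)
print("right end hdr near top",tri((s,S(440,112)),(d,D(676,42))))
for z in(.13,.15):print(z,atz(s,S(238,97),z),atz(s,S(440,118),z),atz(d,D(678,45),z))
# rack top corners z=.03
for p in[(85,520),(375,552),(512,312)]:print("rack",p,atz(s,S(*p),.03))
for p in[(437,245),(700,272),(713,165),(460,145)]:print("rackside",p,atz(d,D(*p),.03))
print("thumb", atz(s,S2(215,235),.15),atz(d,D(146,320),.15))
print("pin", atz(s,S2(198,135),.18),atz(d,D(238,316),.18))
E
```

```text
tip (array([0.61740551, 0.23834204, 0.18674863]), [np.float64(0.4791275259562383), np.float64(0.4791275259562581)])
hubtop (array([0.64206319, 0.15146271, 0.18156708]), [np.float64(1.0608828634752534), np.float64(1.0608828634752219)])
tip z [0.59724517 0.23682268 0.173     ] hub [0.6339759  0.15029571 0.175     ]
tip z [0.61236623 0.23819773 0.183     ] hub [0.64839067 0.15348961 0.185     ]
tip z [0.62748728 0.23957278 0.193     ] hub [0.66280544 0.1566835  0.195     ]
foot [0.65290173 0.15511547 0.015     ] [0.6396668  0.15836428 0.015     ]
right end hdr near top (array([ 0.44438783, -0.14172443,  0.15391319]), [np.float64(19.399973273372627), np.float64(19.39997327337267)])
0.13 [ 0.44807231 -0.2171561   0.13      ] [ 0.43941615 -0.13619872  0.13      ] [ 0.44515723 -0.21295769  0.13      ]
0.15 [ 0.48153718 -0.19724654  0.15      ] [ 0.47321252 -0.11938956  0.15      ] [ 0.44181184 -0.18079446  0.15      ]
rack (85, 520) [ 0.59339714 -0.2148497   0.03      ]
rack (375, 552) [ 0.57807747 -0.10634666  0.03      ]
rack (512, 312) [ 0.41321176 -0.12380441  0.03      ]
rackside (437, 245) [ 0.57402489 -0.10371979  0.03      ]
rackside (700, 272) [ 0.41002839 -0.11492478  0.03      ]
rackside (713, 165) [ 0.41791614 -0.23211554  0.03      ]
rackside (460, 145) [ 0.58404305 -0.21569577  0.03      ]
thumb [0.68334947 0.15077451 0.15      ] [0.67252016 0.15385461 0.15      ]
pin [0.66356275 0.13769825 0.18      ] [0.61462344 0.17529331 0.18      ]
```

```bash
python3 -m pendant '[[[40,0,-10,0,0,0,1],[80,0,-20,0,0,0,1],[110,0,-20,0,0,0,1],[110,0,-20,0,0,0,1],[110,0,-20,0,0,0,1]]]' 20
python3 - <<'E'
from h import *
import json
st=arm.observe();im=get_image("wrist");cv2.imwrite("pics/w1.png",cv2.resize(im[:,:,::-1],None,fx=1.5,fy=1.5,interpolation=cv2.INTER_CUBIC))
json.dump({k:list(map(float,st[k])) for k in("position","ee_rot")},open("w1.json","w"));print(st["clock"],st["position"],st["width"],st["force"])
E
```

```text
clock: 0.78
position: [0.625, 0.1091, 0.4244]
ee_rot: [2.222, 2.22, -0.002]
force: [-0.3, -0.1, 0.5]
width: 0.504
0.775 [0.62501734 0.10913141 0.42438486] 0.5039570889765828 [-0.30283871 -0.08382949  0.47782171]
```

View pics/w1.png

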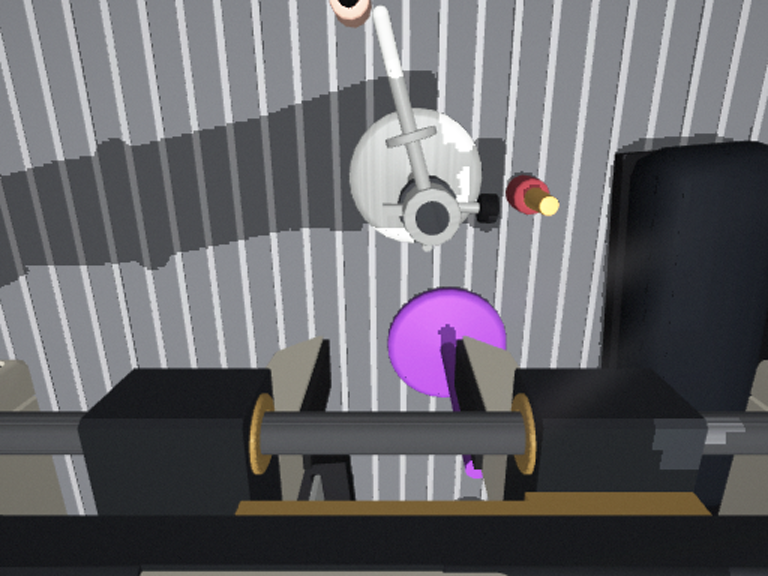

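```bash
python3 - <<'E'
from h import *
import json
w=cam("wrist",{k:np.array(v) for k,v in json.load(open("w1.json")).items()})
s=cam("scene");d=cam("side")
def S2(x,y):return (250+x/6,185+y/6)
def D(x,y):return (180+x/5,135+y/5)
def W(x,y):return ((x+.5)/1.5-.5,(y+.5)/1.5-.5)
print("tip",tri((s,S2(486,103)),(d,D(195,382)),(w,W(380,12))))
print("tip sw",tri((s,S2(486,103)),(w,W(380,12))))
print("hubtop",tri((s,S2(249,110)),(d,D(201,276)),(w,W(431,214))))
print("hubtop sw",tri((s,S2(249,110)),(w,W(431,214))))
print("thumb end",tri((s,S2(215,238)),(d,D(146,320)),(w,W(490,208))))
for z in (.18,.187,.19):print(atz(w,W(380,12),z),atz(w,W(431,214),z),atz(w,W(411,135),z),atz(w,W(396,77),z))
print("foot", atz(w,W(416,175),.015), atz(w,W(482,175),.015)-atz(w,W(350,175),.015))
for z in(.16,.18):print("thumb",atz(w,W(490,208),z),"pin",atz(w,W(428,248),z),"leftbit",atz(w,W(385,205),z))
E
python3 - <<'E'
from h import *
crop("pics/w1.png",320,0,560,270,3,"pics/c4.png")
im=cv2.imread("pics/c4.png");cv2.imwrite("pics/c4.png",cv2.resize(im,(533,600)))
E
```

```text
tip (array([0.61796571, 0.23819824, 0.18678201]), [np.float64(0.5147430235465449), np.float64(0.7674083690182735), np.float64(0.6870105702407415)])
tip sw (array([0.61855202, 0.23838167, 0.18695897]), [np.float64(0.3879049485619152), np.float64(0.3879049485618711)])
hubtop (array([0.64202836, 0.15250525, 0.18181169]), [np.float64(1.0487368118384839), np.float64(1.5736802834603518), np.float64(1.350756459886649)])
hubtop sw (array([0.64213032, 0.15287093, 0.18056214]), [np.float64(0.769650154338612), np.float64(0.7696501543386506)])
thumb end (array([0.67641009, 0.14923025, 0.14431782]), [np.float64(0.94723490818836), np.float64(2.1669560067324984), np.float64(1.561866249262293)])
[0.61847369 0.23938839 0.18      ] [0.64209624 0.15354807 0.18      ] [0.63212254 0.1897009  0.18      ] [0.62526656 0.21404974 0.18      ]
[0.61863893 0.23798728 0.187     ] [0.64152647 0.15481786 0.187     ] [0.6318631  0.18984581 0.187     ] [0.62522044 0.21343703 0.187     ]
[0.61870975 0.23738681 0.19      ] [0.64128228 0.15536206 0.19      ] [0.63175191 0.18990791 0.19      ] [0.62520067 0.21317445 0.19      ]
foot [0.64263163 0.15535101 0.015     ] [ 1.06629543e-01 -7.36546420e-05  0.00000000e+00]
thumb [0.67423006 0.15303279 0.16      ] pin [0.64257427 0.13169307 0.16      ] leftbit [0.61980807 0.15462481 0.16      ]
thumb [0.67011158 0.15640664 0.18      ] pin [0.64104022 0.13680913 0.18      ] leftbit [0.62013269 0.15786869 0.18      ]
```

View pics/c4.png

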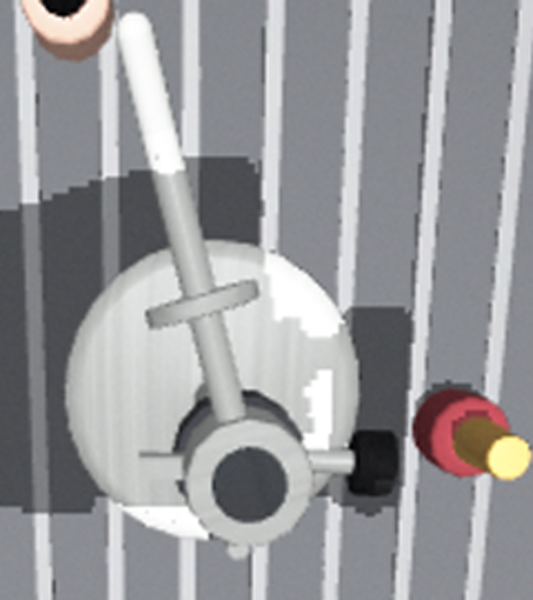

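```bash
python3 - <<'E'
from h import *
s=cam("scene")
print("pot",atz(s,(377,262),.05),"brush tips",atz(s,(379,206),.19),atz(s,(396,226),.15),"pump",atz(s,(378,190),.13),"purple top",atz(s,(227,203),.17),atz(s,(227,203),.2))
A=np.array([.642,.1535])
for t in list(range(106,200,7)):
    a=np.radians(t);u=np.array([np.cos(a),np.sin(a)]);n=np.array([np.sin(a),-np.cos(a)])
    h=19*abs(np.sin(a))+9.5*abs(np.cos(a))+3.5
    c=A*1000+70*u+h*n
    print(t,"h %.1f"%h,"tool x,y rel to (x.625,y.1091):",np.round([c[1]-109.1,c[0]-625],1))
E
```

```text
pot [0.63063362 0.3639817  0.05      ] brush tips [0.60469362 0.34351648 0.19      ] [0.61241392 0.38756732 0.15      ] pump [0.43379963 0.34214215 0.13      ] purple top [0.6730907  0.00357343 0.17      ] [0.71345331 0.02218335 0.2       ]
106 h 24.4 tool x,y rel to (x.625,y.1091): [118.4  21.1]
113 h 24.7 tool x,y rel to (x.625,y.1091): [118.5  12.4]
120 h 24.7 tool x,y rel to (x.625,y.1091): [117.4   3.4]
127 h 24.4 tool x,y rel to (x.625,y.1091): [115.   -5.6]
134 h 23.8 tool x,y rel to (x.625,y.1091): [111.3 -14.5]
141 h 22.8 tool x,y rel to (x.625,y.1091): [106.2 -23. ]
148 h 21.6 tool x,y rel to (x.625,y.1091): [ 99.8 -30.9]
155 h 20.1 tool x,y rel to (x.625,y.1091): [ 92.2 -37.9]
162 h 18.4 tool x,y rel to (x.625,y.1091): [ 83.5 -43.9]
169 h 16.5 tool x,y rel to (x.625,y.1091): [ 73.9 -48.6]
176 h 14.3 tool x,y rel to (x.625,y.1091): [ 63.6 -51.8]
183 h 14.0 tool x,y rel to (x.625,y.1091): [ 54.7 -53.6]
190 h 16.2 tool x,y rel to (x.625,y.1091): [ 48.2 -54.7]
197 h 18.1 tool x,y rel to (x.625,y.1091): [ 41.3 -55.2]
```

```bash
python3 -m pendant '[[[50,20,0,0,0,0,1],[100,38,0,0,0,0,1],[118,38,30,0,0,0,1],[118,38,70,0,0,0,1],[118,38,82,0,0,0,1],[118,38,82,0,0,0,1],[118,38,82,0,0,0,1]]]' 20
python3 - <<'E'
from h import *
st=arm.observe();print(st["position"],st["width"],st["force"])
for n in("wrist","scene"):
    im=get_image(n);cv2.imwrite(f"pics/{n}2.png",im[:,:,::-1])
crop("pics/scene2.png",230,150,370,290,4,"pics/s2c.png")
E
```

```text
clock: 1.7
position: [0.6637, 0.2274, 0.3446]
ee_rot: [2.222, 2.219, 0.004]
force: [-0.8, 0.2, 0.7]
width: 0.013
[0.66374078 0.2273667  0.34464266] 0.012583764336281358 [-0.77581563  0.21960187  0.67886425]
```

View pics/s2c.png

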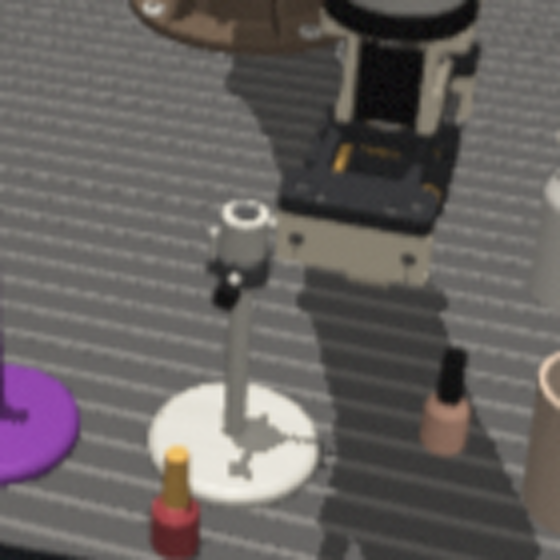

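View pics/wrist2.png

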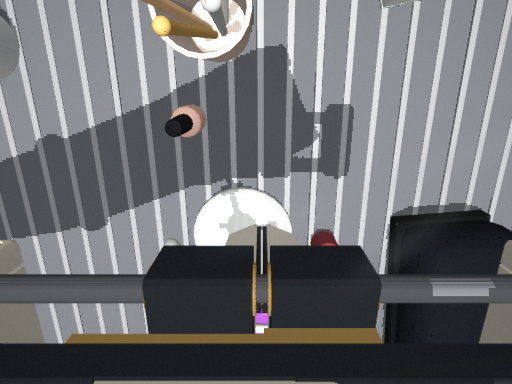

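```bash
python3 - <<'E'
from h import *
s=cam("scene");d=cam("side")
for z in(.166,.19,.213,.232):
  p=proj(s,(.664,.227,z));print(z,(p-[230,150])*4, proj(d,(.664,.227,z)))
im=get_image("side");cv2.imwrite("pics/side2.png",im[:,:,::-1])
crop("pics/side2.png",160,100,300,260,5,"pics/s3c.png")
im=cv2.imread("pics/s3c.png");cv2.imwrite("pics/s3c.png",im[:600])
E
```

```text
0.166 [365.89634765 279.80612091] [202.73726896 212.2753447 ]
0.19 [369.8207571  244.65524067] [202.05438274 204.7575888 ]
0.213 [373.70378553 209.87500959] [201.3842599  197.38034248]
0.232 [377.00583255 180.29862093] [200.81870381 191.15425016]
```

View pics/s3c.png

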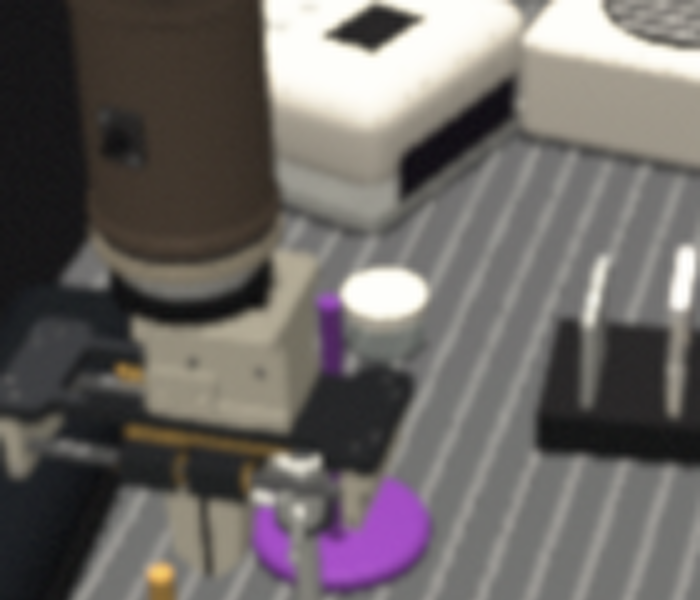

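```bash
python3 - <<'E'
from h import *
s=cam("scene");d=cam("side")
for z in(.166,.19,.213,.232):
  print(z,[np.round((proj(s,(.759,y,z))-[230,150])*4) for y in(.19,.264)],[np.round((proj(d,(.569,y,z))-[160,100])*5) for y in(.19,.264)])
E
```

```text
0.166 [array([260., 372.]), array([405., 403.])] [array([418., 544.]), array([378., 640.])]
0.19 [array([263., 336.]), array([410., 366.])] [array([417., 507.]), array([376., 602.])]
0.213 [array([265., 299.]), array([416., 329.])] [array([416., 470.]), array([375., 565.])]
0.232 [array([267., 268.]), array([420., 297.])] [array([416., 439.]), array([373., 533.])]
```

```bash
python3 -m pendant '[[[0,-8,0,0,0,0,1],[0,-14,0,0,0,0,1],[0,-20,0,0,0,0,1],[0,-26,0,0,0,0,1],[-1,-30,0,0,0,0,1],[-1,-35,0,0,0,0,1],[-2,-40,0,0,0,0,1],[-3,-44,0,0,0,0,1],[-5,-48,0,0,0,0,1],[-7,-52,0,0,0,0,1],[-9,-57,0,0,0,0,1],[-12,-61,0,0,0,0,1]]]'
python3 - <<'E'
from h import *
st=arm.observe();print(st["position"],st["width"],st["force"],st["ft_torque"])
im=get_image("side");cv2.imwrite("pics/side3.png",im[:,:,::-1])
crop("pics/side3.png",180,150,280,250,6,"pics/s4c.png")
E
```

```text
clock: 3.35
position: [0.6016, 0.216, 0.3427]
ee_rot: [-2.221, -2.221, -0.0]
force: [1.5, 0.6, -0.1]
width: 0.008
[0.60162785 0.2159525  0.34273124] 0.007657962993972119 [ 1.49834483  0.63730822 -0.11485149] [ 0.03200581 -0.34291886  0.02144147]
```

View pics/s4c.png

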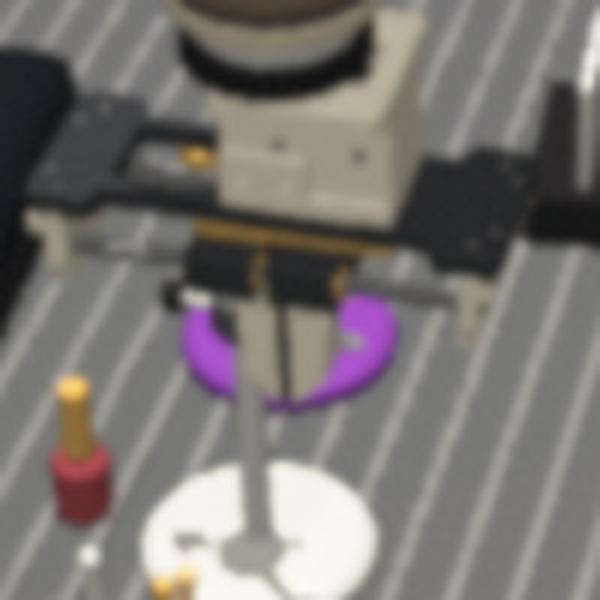

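```bash
python3 -m pendant '[[[-3,-4,0,0,0,0,1],[-6,-8,0,0,0,0,1],[-10,-12,0,0,0,0,1],[-14,-15,0,0,0,0,1],[-18,-18,0,0,0,0,1]]]'
python3 -m pendant '[[[-2,-2,0,0,0,0,1],[-4,-3,0,0,0,0,1]]]'
python3 -m pendant '[[[-3,-2,0,0,0,0,1],[-5,-3,0,0,0,0,1]]]'
python3 - <<'E'
from h import *
print(arm.observe()["ft_torque"])
for n in("side","scene","wrist"):
    im=get_image(n);cv2.imwrite(f"pics/{n}4.png",im[:,:,::-1])
crop("pics/side4.png",180,150,280,250,6,"pics/s5c.png")
E
```

```text
clock: 4.03
position: [0.5838, 0.1977, 0.3428]
ee_rot: [2.222, 2.221, 0.0]
force: [1.6, -0.1, 0.7]
width: 0.006
clock: 4.28
position: [0.5809, 0.194, 0.3428]
ee_rot: [-2.221, -2.222, -0.0]
force: [1.6, 1.0, -0.9]
width: 0.004
clock: 4.53
position: [0.5779, 0.1888, 0.3427]
ee_rot: [-2.222, -2.221, 0.0]
force: [1.6, 0.8, -0.2]
width: 0.003
[ 0.17155551 -0.18236151  0.03721022]
```

View pics/s5c.png

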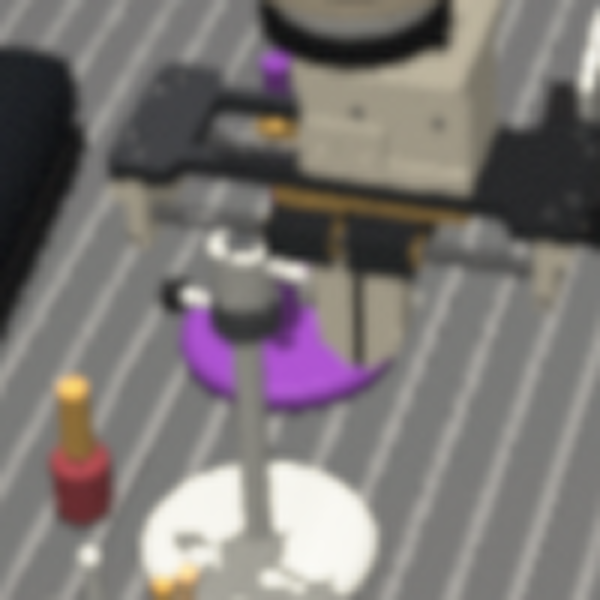

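View pics/wrist4.png

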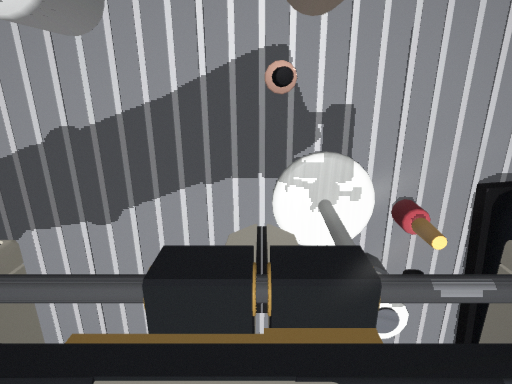

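```bash
for i in 1; do :; done
python3 -m pendant '[[[-2,-1,0,0,0,0,1],[-4,-2,0,0,0,0,1],[-5,-2,0,0,0,0,1]]]'
python3 -m pendant '[[[-1.5,-1,0,0,0,0,1],[-3,-1,0,0,0,0,1],[-3,-1,0,0,0,0,1]]]'
python3 -m pendant '[[[-1.5,0,0,0,0,0,1],[-3,-1,0,0,0,0,1],[-3,-1,0,0,0,0,1]]]'
```

```text
clock: 5.05
position: [0.5759, 0.1839, 0.3427]
ee_rot: [-2.221, -2.221, 0.0]
force: [0.4, 1.4, 0.5]
width: 0.005
clock: 5.42
position: [0.5748, 0.1808, 0.3427]
ee_rot: [-2.222, -2.221, 0.001]
force: [-1.1, -0.2, -0.1]
width: 0.007
clock: 5.8
position: [0.5741, 0.1777, 0.3428]
ee_rot: [2.222, 2.221, 0.0]
force: [0.3, 0.1, -0.7]
width: 0.005
```

```bash
python3 - <<'E'
from h import *
for i in range(1):
    st=arm.observe();print(st["force"],st["ft_torque"])
for n in("scene","side"):
    im=get_image(n);cv2.imwrite(f"pics/{n}5.png",im[:,:,::-1])
crop("pics/scene5.png",240,150,340,250,6,"pics/s6c.png")
crop("pics/side5.png",180,150,280,250,6,"pics/s7c.png")
print(arm.observe()["force"])
E
```

```text
[ 0.25211856  0.10014002 -0.68162426] [ 0.15820644 -0.02746844  0.0213842 ]
[ 0.57906049 -0.02313141  0.01813621]
```

View pics/s6c.png

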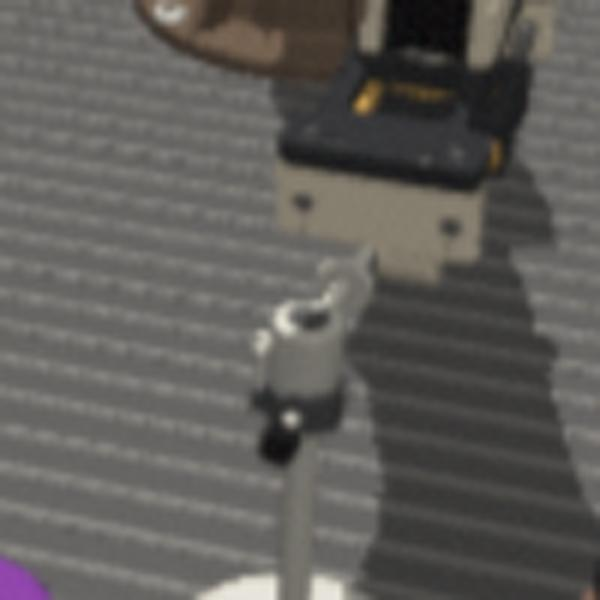

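View pics/s7c.png

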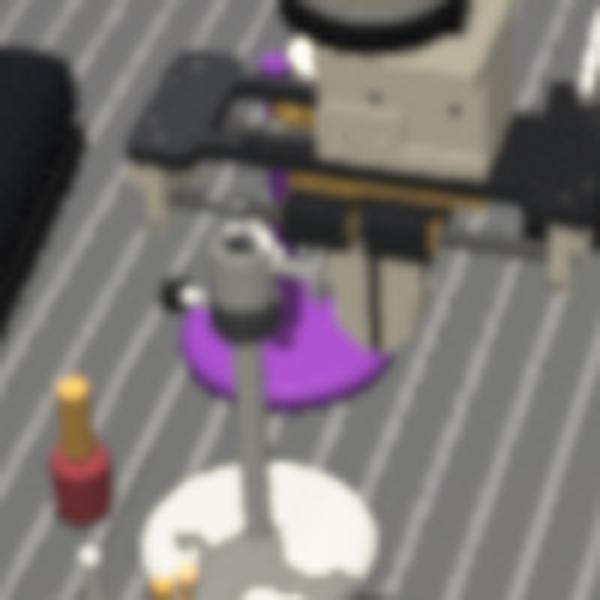

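```bash
cat > t.sh <<'E'
python3 -c "
from cell import arm
s=arm.observe();print('   F',s['force'].round(2),'T',s['ft_torque'].round(3),'P',s['position'].round(4))"
E
python3 -m pendant '[[[-1,0,0,0,0,0,1],[-2,-0.5,0,0,0,0,1],[-3,-1,0,0,0,0,1]]]' >/dev/null; sh t.sh
python3 -m pendant '[[[-1,0,0,0,0,0,1],[-2,-0.5,0,0,0,0,1]]]' >/dev/null; sh t.sh
python3 -m pendant '[[[-1,0,0,0,0,0,1],[-2,-0.5,0,0,0,0,1]]]' >/dev/null; sh t.sh
```

```text
F [0.76 2.36 0.1 ] T [ 0.217 -0.119  0.023] P [0.5731 0.1749 0.3428]
   F [0.09 1.58 0.08] T [ 0.175 -0.17   0.008] P [0.5726 0.1729 0.3428]
   F [0.56 1.55 0.64] T [ 0.199 -0.167 -0.028] P [0.572  0.1709 0.3428]
```

```bash

python3 -m pendant '[[[-1,0,0,0,0,0,1],[-2,0,0,0,0,0,1]]]' >/dev/null; sh t.sh
python3 -m pendant '[[[-1,0,0,0,0,0,1],[-2,0,0,0,0,0,1]]]' >/dev/null; sh t.sh
python3 -m pendant '[[[-1,0,0,0,0,0,1],[-2,0,0,0,0,0,1]]]' >/dev/null; sh t.sh
```

```text
F [ 0.46  2.37 -0.19] T [ 0.656 -0.048 -0.045] P [0.572  0.1691 0.3427]
   F [ 1.15  7.68 -0.62] T [ 1.675 -0.087 -0.095] P [0.5719 0.1683 0.3429]
   F [ 0.12 12.48 -2.37] T [ 2.531 -0.125 -0.132] P [0.5718 0.1677 0.343 ]
```

```bash

python3 -m pendant '[[[3,0,0,0,0,0,1],[10,0,0,0,0,0,1],[25,0,0,0,0,0,1],[25,0,-30,0,0,0,1],[10,20,-70,0,0,0,1],[-30,50,-80,0,0,0,1],[-50,50,-80,0,0,0,1],[-50,50,-80,0,0,0,1]]]'; sh t.sh
python3 - <<'E'
from h import *
import json
st=arm.observe();im=get_image("wrist");cv2.imwrite("pics/w6.png",cv2.resize(im[:,:,::-1],None,fx=1.5,fy=1.5,interpolation=cv2.INTER_CUBIC))
json.dump({k:list(map(float,st[k])) for k in("position","ee_rot")},open("w6.json","w"))
for n in("scene","side"):
    im=get_image(n);cv2.imwrite(f"pics/{n}6.png",im[:,:,::-1])
crop("pics/scene6.png",240,150,340,250,6,"pics/s6c.png")
crop("pics/side6.png",180,150,280,250,6,"pics/s7c.png")
E
```

```text
clock: 8.52
position: [0.6218, 0.1136, 0.4222]
ee_rot: [-2.225, -2.218, 0.002]
force: [0.1, 0.0, -0.7]
width: 0.009
   F [ 0.1   0.03 -0.68] T [ 0.031  0.068 -0.006] P [0.6218 0.1136 0.4222]
```

View pics/w6.png

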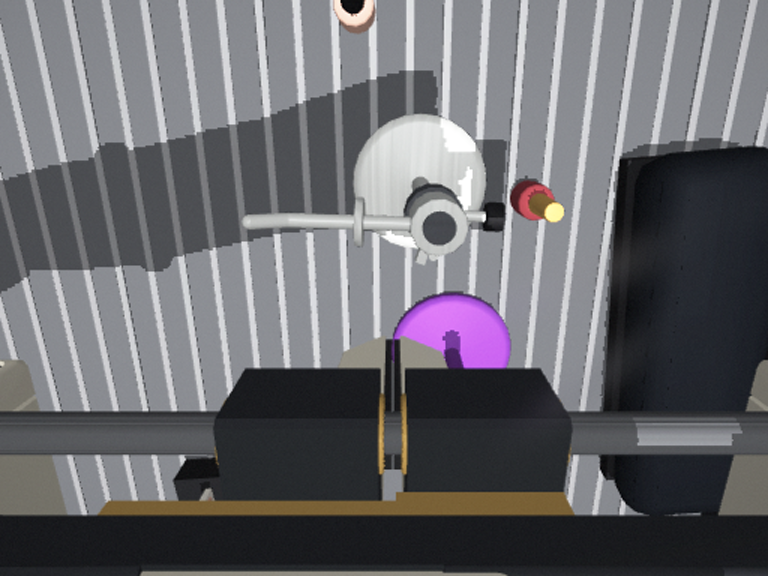

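View pics/s6c.png

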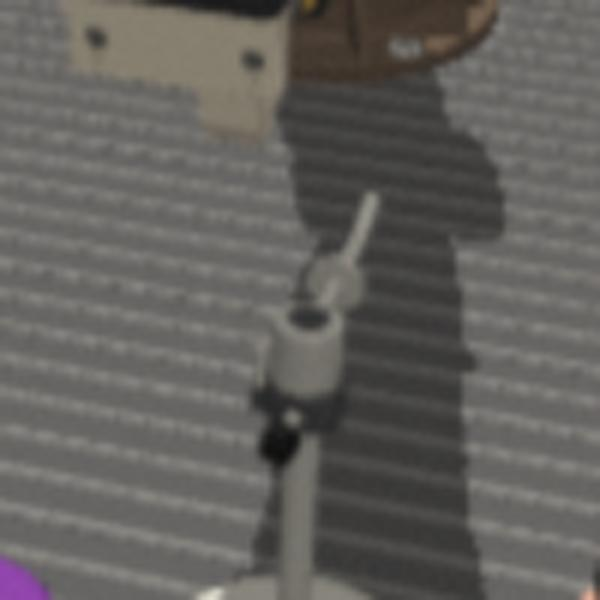

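View pics/s7c.png

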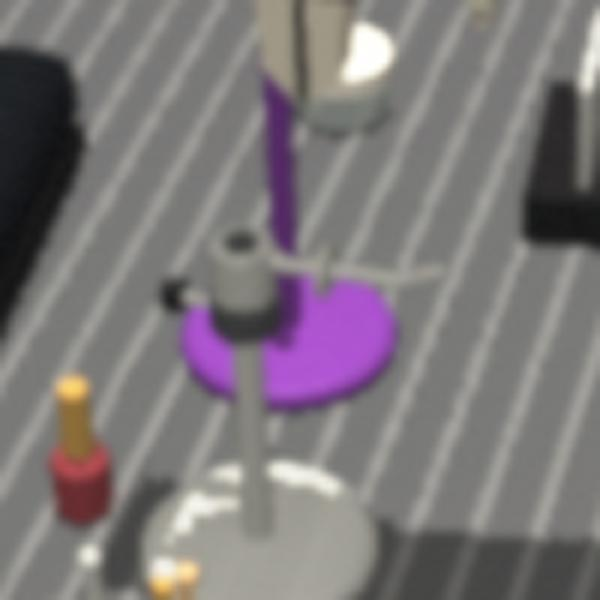

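```bash
python3 - <<'E'
from h import *
import json
w=cam("wrist",{k:np.array(v) for k,v in json.load(open("w6.json")).items()})
s=cam("scene");d=cam("side")
def S(x,y):return (240+x/6,150+y/6)
def D(x,y):return (180+x/6,150+y/6)
def W(x,y):return ((x+.5)/1.5-.5,(y+.5)/1.5-.5)
print("tip",tri((s,S(373,200)),(d,D(440,269)),(w,W(245,221))))
print("bend",tri((d,D(398,279)),(w,W(285,219))))
print("flange",tri((s,S(335,280)),(d,D(325,271)),(w,W(357,222))))
print("hubtop",tri((s,S(310,318)),(d,D(240,242)),(w,W(440,228))))
E
```

```text
tip (array([0.55275722, 0.15614883, 0.18585307]), [np.float64(1.5548803570531988), np.float64(1.4912184323085975), np.float64(0.6485988376886695)])
bend (array([0.57001413, 0.15653227, 0.17978704]), [np.float64(0.7120952473490448), np.float64(0.7120952473491974)])
flange (array([0.60351945, 0.15354064, 0.17528947]), [np.float64(0.2783007112745442), np.float64(0.26420281459184713), np.float64(0.34882747105420775)])
hubtop (array([0.64249556, 0.1521533 , 0.18229442]), [np.float64(0.5172068870052022), np.float64(0.7358468260481006), np.float64(0.4445173693522037)])
```

```bash

python3 -m pendant '[[[-40,-27,0,0,0,0,0.1],[-85,-57,0,0,0,-0.04,0.1],[-130,-88,0,0,0,-0.08,0.1],[-175,-118,0,0,0,-0.107,0.1],[-220,-149,0,0,0,-0.107,0.1],[-255,-172,0,0,0,-0.107,0.1],[-267,-181,0,0,0,-0.107,0.1],[-267,-181,0,0,0,-0.107,0.1],[-267,-181,0,0,0,-0.107,0.1]]]' 25; sh t.sh
python3 - <<'E'
from h import *
import json
st=arm.observe();im=get_image("wrist");cv2.imwrite("pics/w7.png",cv2.resize(im[:,:,::-1],None,fx=1.5,fy=1.5,interpolation=cv2.INTER_CUBIC))
json.dump({k:list(map(float,st[k])) for k in("position","ee_rot")},open("w7.json","w"))
E
```

```text
clock: 9.8
position: [0.442, -0.1503, 0.4227]
ee_rot: [-2.096, -2.34, -0.001]
force: [0.4, -0.3, 0.0]
width: 0.447
   F [ 0.39 -0.31  0.05] T [ 0.033 -0.049  0.064] P [ 0.442  -0.1503  0.4227]
```

View pics/w7.png

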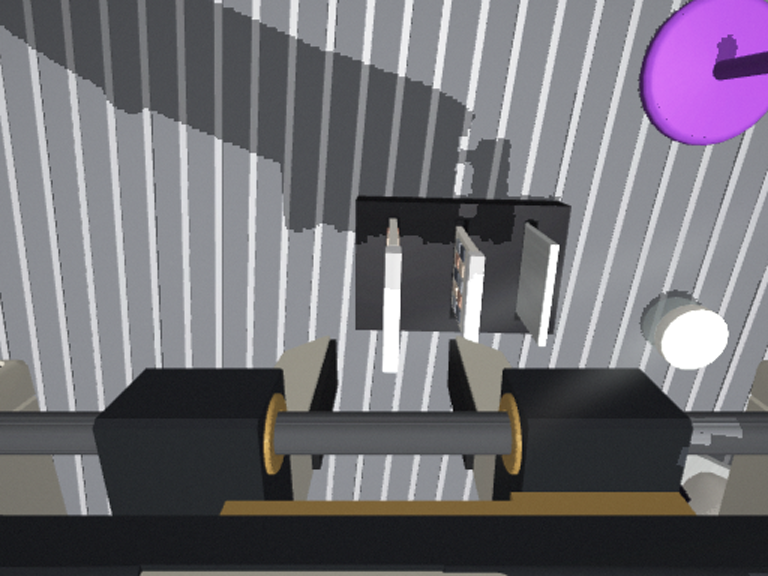

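```bash
python3 - <<'E'
from h import *
import json
st={k:np.array(v) for k,v in json.load(open("w7.json")).items()}
w=cam("wrist",st)
s=cam("scene");d=cam("side")
def W(x,y):return ((x+.5)/1.5-.5,(y+.5)/1.5-.5)
def S(x,y):return (160+x/8,150+y/8)
Rt=R.from_rotvec(st["ee_rot"]).as_matrix();print(Rt.round(3))
for n,p in(("ctr +y end",(392.5,290)),("ctr -y end",(391,371)),("l",(384,330)),("r",(399,330))):
    q=atz(w,W(*p),.13);print(n,q.round(4),(Rt.T@(q-st["position"])*1000).round(1))
print(tri((w,W(391,371)),(s,S(238,97))),tri((w,W(392.5,290)),(s,S(440,114))))
E
```

```text
[[-0.109  0.994  0.   ]
 [ 0.994  0.109  0.001]
 [ 0.001  0.    -1.   ]]
ctr +y end [ 0.4422 -0.1608  0.13  ] [-10.7  -1.1 292.7]
ctr -y end [ 0.4473 -0.2161  0.13  ] [-66.2  -2.  292.7]
l [ 0.4398 -0.1879  0.13  ] [-37.3  -6.4 292.7]
r [ 0.4491 -0.1868  0.13  ] [-37.3   3.  292.7]
(array([ 0.44743751, -0.21701741,  0.12943599]), [np.float64(0.5273221828327338), np.float64(0.5273221828327898)]) (array([ 0.43894818, -0.14803709,  0.13343128]), [np.float64(11.310621180928282), np.float64(11.310621180928303)])
```

```bash

python3 -m pendant '[[[-2,-1,30,0,0,0,0.1],[-2,-1,65,0,0,0,0.1],[-2,-1,100,0,0,0,0.1],[-2,-1,120,0,0,0,0.1],[-2,-1,131,0,0,0,0.1],[-2,-1,131,0,0,0,0.1],[-2,-1,131,0,0,0,0.1]]]' 25; sh t.sh
python3 - <<'E'
from h import *
for n in("scene","side","wrist"):
    im=get_image(n);cv2.imwrite(f"pics/{n}8.png",im[:,:,::-1])
crop("pics/scene8.png",160,120,260,220,6,"pics/s6c.png")
crop("pics/side8.png",240,100,360,200,6,"pics/s7c.png")
E
```

```text
clock: 10.72
position: [0.4407, -0.154, 0.2924]
ee_rot: [2.098, 2.337, 0.001]
force: [-0.2, 0.3, -0.3]
width: 0.451
   F [-0.19  0.34 -0.27] T [-0.006  0.013 -0.036] P [ 0.4407 -0.154   0.2924]
```

View pics/s7c.png

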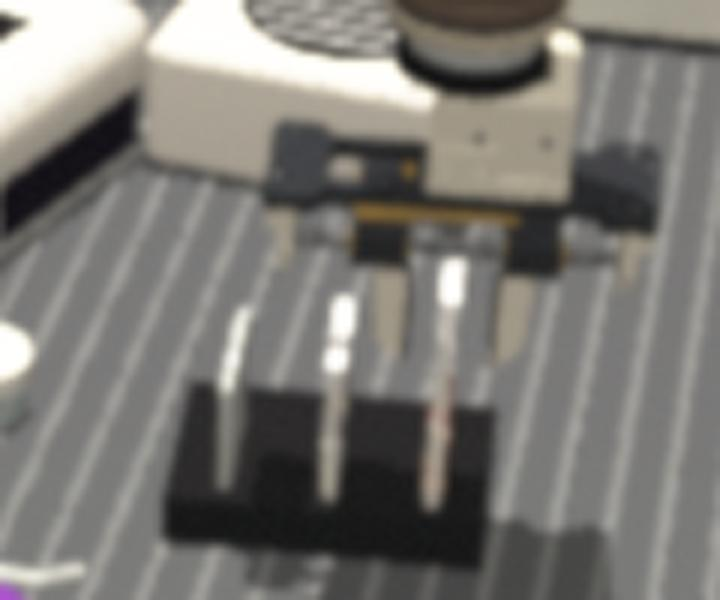

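View pics/wrist8.png

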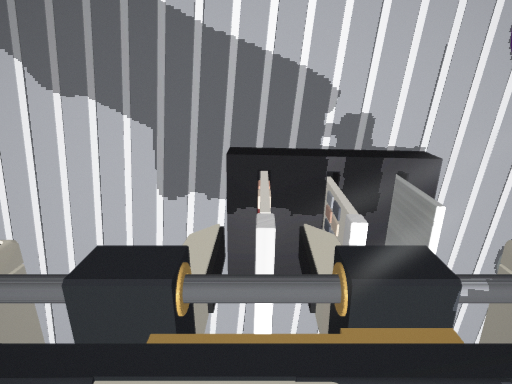

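```bash

python3 -m pendant '[[[0,0,0,0,0,0,1],[0,0,0,0,0,0,1],[0,0,0,0,0,0,1],[0,0,0,0,0,0,1],[0,0,0,0,0,0,1],[0,0,0,0,0,0,1]]]' 25; sh t.sh
```

```text
clock: 11.62
position: [0.4403, -0.1541, 0.2917]
ee_rot: [2.099, 2.337, 0.0]
force: [-0.4, -0.2, 0.4]
width: 0.109
   F [-0.35 -0.24  0.45] T [-0.052 -0.153 -0.007] P [ 0.4403 -0.1541  0.2917]
```

```bash

python3 -m pendant '[[[0,0,-10,0,0,0,1],[0,0,-25,0,0,0,1],[0,0,-50,0,0,0,1],[0,0,-90,0,0,0,1],[0,0,-130,0,0,0,1],[0,0,-170,0,0,0,1],[0,0,-200,0,0,0,1],[0,0,-200,0,0,0,1],[0,0,-200,0,0,0,1]]]'; sh t.sh
python3 - <<'E'
from h import *
import json
st=arm.observe()
json.dump({k:list(map(float,st[k])) for k in("position","ee_rot")},open("w9.json","w"))
for n in("scene","side","wrist"):
    im=get_image(n);cv2.imwrite(f"pics/{n}9.png",im[:,:,::-1])
crop("pics/scene9.png",150,80,250,180,6,"pics/s6c.png")
crop("pics/side9.png",260,60,380,160,6,"pics/s7c.png")
E
```

```text
clock: 12.75
position: [0.4397, -0.154, 0.4911]
ee_rot: [-2.099, -2.336, 0.001]
force: [-0.1, 0.9, -0.4]
width: 0.107
   F [-0.06  0.93 -0.38] T [ 0.044  0.001 -0.001] P [ 0.4397 -0.154   0.4911]
```

View pics/s7c.png

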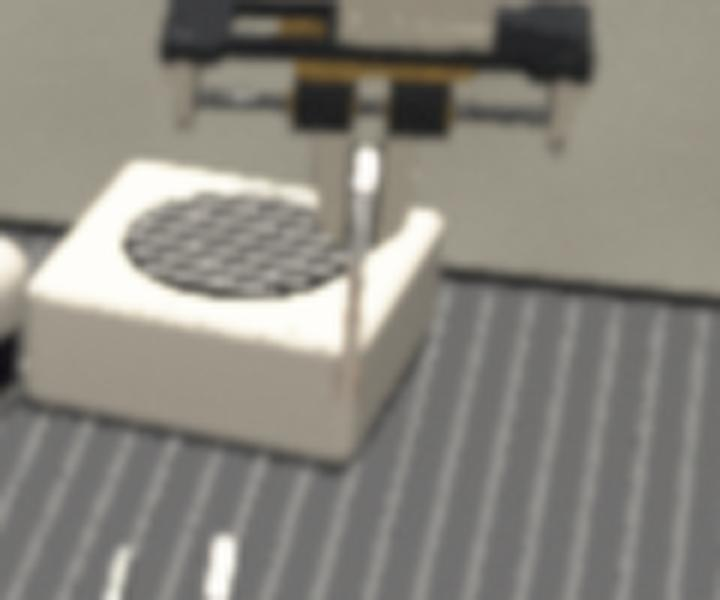

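View pics/s6c.png

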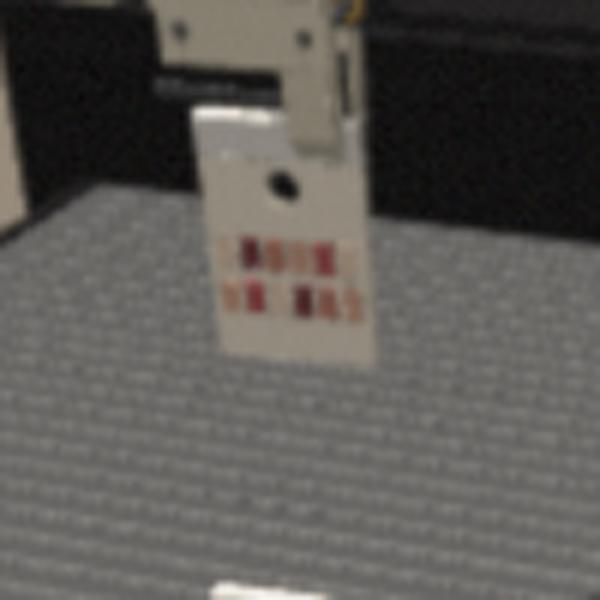

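View pics/wrist9.png

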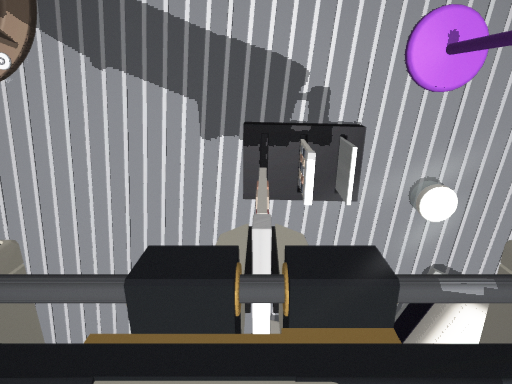

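```bash
python3 - <<'E'
from h import *
import json
st={k:np.array(v) for k,v in json.load(open("w9.json")).items()}
s=cam("scene");Rt=R.from_rotvec(st["ee_rot"]).as_matrix()
def S(x,y):return (150+x/6,80+y/6)
for n,p,off in(("hole",(283,184),3),("TL hdr",(193,118),5),("TR hdr",(367,128),5),("BL",(222,354),3),("BR",(374,366),3)):
    o,d=ray(s,S(*p));o=Rt.T@(o-st["position"])*1000;d=Rt.T@d
    t=(off-o[1])/d[1];print(n,(o+t*d).round(1))
E
```

```text
hole [-22.2   3.  193.4]
TL hdr [-62.5   5.  164. ]
TR hdr [ 22.1   5.  162.9]
BL [-63.2   3.  283.4]
BR [ 15.5   3.  282.4]
```

```bash

python3 -m pendant '[[[15,5,0,0,0,0,1],[45,15,0,0,0,0,1],[85,29,0,0,0,0.03,1],[125,43,0,0,0,0.06,1],[165,57,0,0,0,0.09,1],[205,71,0,0,0,0.12,1],[245,84,0,0,0,0.15,1],[285,98,0,0,0,0.15,1],[310,107,0,0,0,0.15,1],[322,111,0,0,0,0.15,1],[325,112,0,0,0,0.15,1],[325,112,0,0,0,0.15,1],[325,112,0,0,0,0.15,1]]]'; sh t.sh
python3 - <<'E'
from h import *
import json
st=arm.observe();print(R.from_rotvec(st["ee_rot"]).as_matrix().round(3))
json.dump({k:list(map(float,st[k])) for k in("position","ee_rot")},open("w10.json","w"))
for n in("scene","side","wrist"):
    im=get_image(n);cv2.imwrite(f"pics/{n}10.png",im[:,:,::-1])
crop("pics/scene10.png",240,60,390,210,4,"pics/s6c.png")
crop("pics/side10.png",200,90,320,210,5,"pics/s7c.png")
E
```

```text
clock: 14.52
position: [0.5169, 0.1799, 0.4919]
ee_rot: [2.27, 2.171, -0.0]
force: [-0.2, -1.2, -1.1]
width: 0.105
   F [-0.23 -1.2  -1.08] T [ 0.015 -0.035 -0.011] P [0.5169 0.1799 0.4919]
[[ 0.045  0.999  0.   ]
 [ 0.999 -0.045 -0.   ]
 [-0.     0.    -1.   ]]
```

View pics/s7c.png

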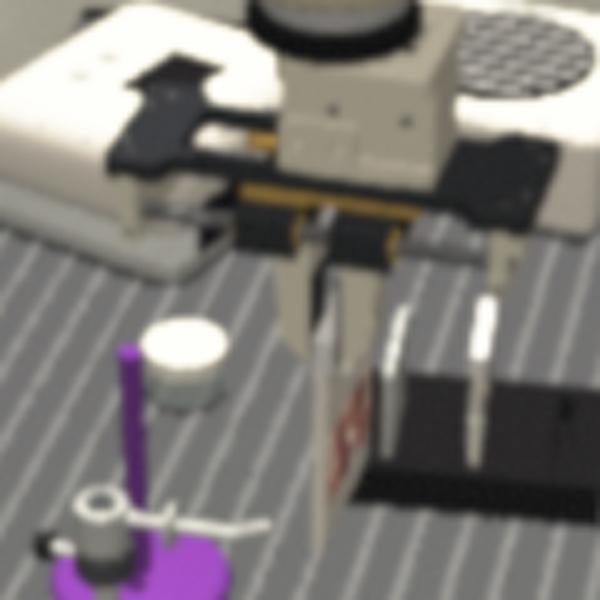

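View pics/s6c.png

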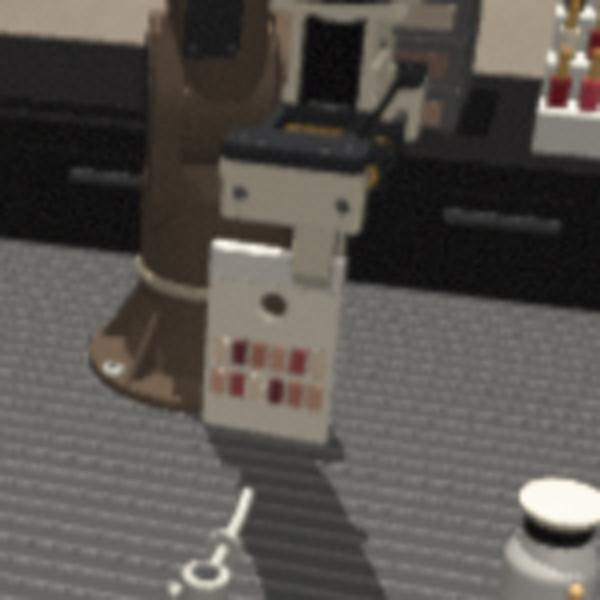

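View pics/wrist10.png

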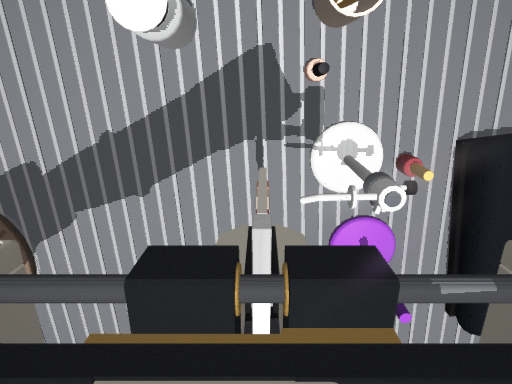

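```bash

python3 -m pendant '[[[0,0,20,0,0,0,1],[0,0,50,0,0,0,1],[0,0,80,0,0,0,1],[0,0,100,0,0,0,1],[0,0,108,0,0,0,1],[0,0,110,0,0,0,1],[0,0,110,0,0,0,1],[0,0,110,0,0,0,1]]]'; sh t.sh
python3 - <<'E'
from h import *
import json
st=arm.observe()
json.dump({k:list(map(float,st[k])) for k in("position","ee_rot")},open("w11.json","w"))
for n in("scene","side","wrist"):
    im=get_image(n);cv2.imwrite(f"pics/{n}11.png",im[:,:,::-1])
crop("pics/scene11.png",270,130,345,205,8,"pics/s6c.png")
crop("pics/side11.png",200,150,280,230,7,"pics/s7c.png")
E
```

```text
clock: 15.68
position: [0.5171, 0.1811, 0.3825]
ee_rot: [2.268, 2.173, 0.002]
force: [-0.2, -0.2, -1.3]
width: 0.114
   F [-0.22 -0.24 -1.29] T [-0.023  0.028 -0.047] P [0.5171 0.1811 0.3825]
```

View pics/s7c.png

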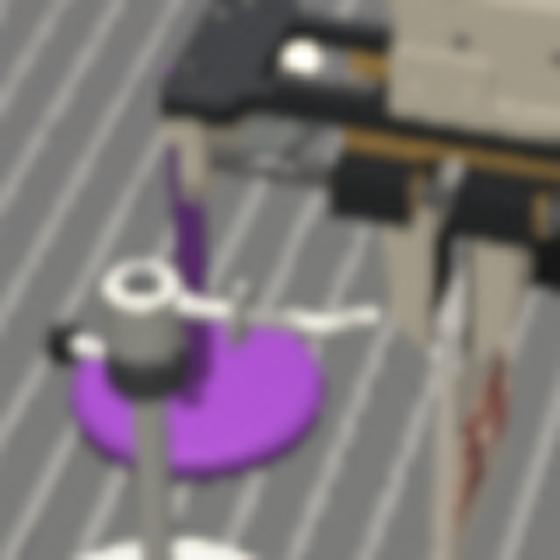

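View pics/s6c.png

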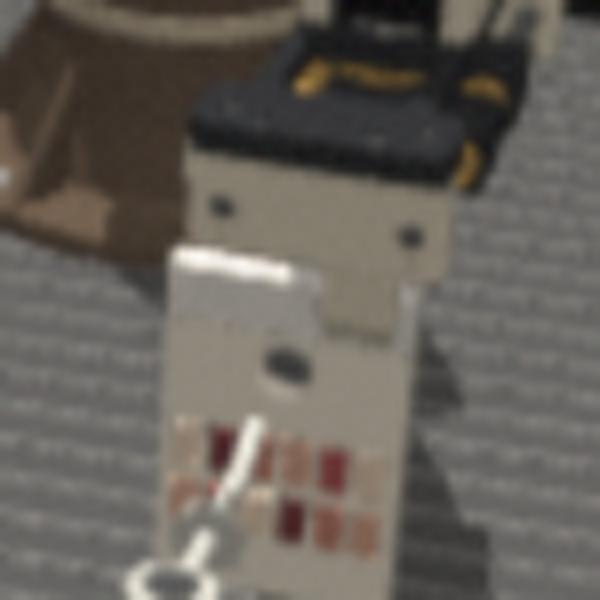

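View pics/wrist11.png

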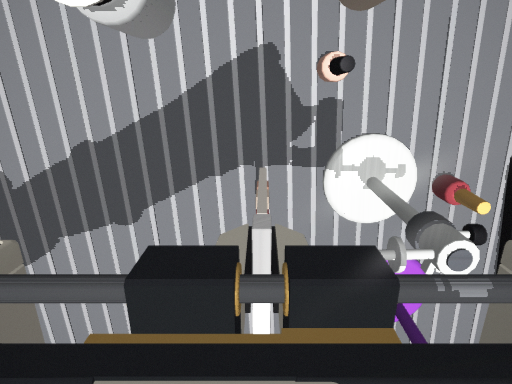

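```bash

python3 -m pendant '[[[0,8,0,0,0,0,1],[0,18,0,0,0,0,1],[0,26,0,0,0,0,1],[0,30,0,0,0,0,1],[0,30,0,0,0,0,1]]]'; sh t.sh
python3 - <<'E'
from h import *
for n in("scene","side"):
    im=get_image(n);cv2.imwrite(f"pics/{n}12.png",im[:,:,::-1])
crop("pics/scene12.png",270,140,345,215,8,"pics/s6c.png")
crop("pics/side12.png",200,150,280,230,7,"pics/s7c.png")
E
```

```text
clock: 16.45
position: [0.5471, 0.1796, 0.3815]
ee_rot: [-2.269, -2.173, 0.0]
force: [0.3, 0.0, -1.9]
width: 0.11
   F [ 0.28  0.   -1.91] T [-0.022 -0.019 -0.036] P [0.5471 0.1796 0.3815]
```

View pics/s7c.png

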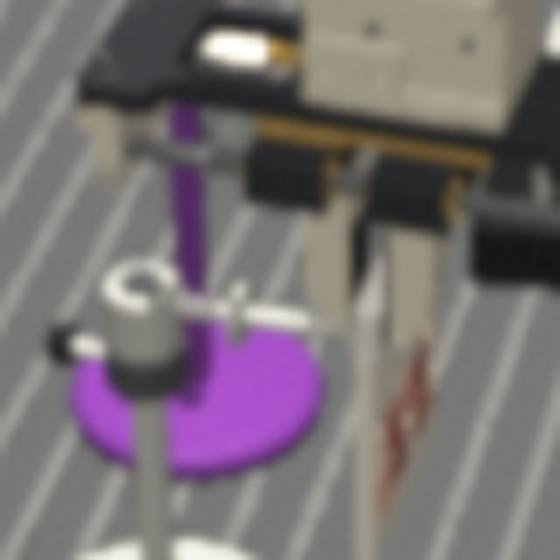

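View pics/s6c.png

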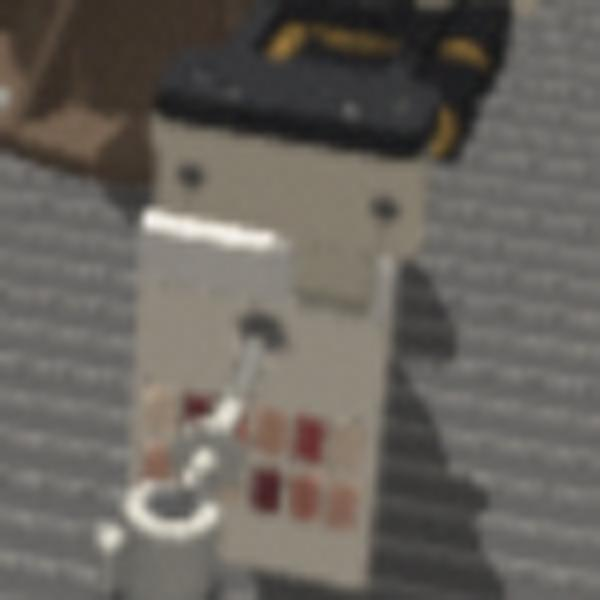

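```bash

python3 -m pendant '[[[0,3,0,0,0,0,1],[0,6,0,0,0,0,1],[0,9,1,0,0,0,1],[0,9,1,0,0,0,1]]]'; sh t.sh
python3 -m pendant '[[[0,3,1.5,0,0,0,1],[0,6,3,0,0,0,1],[0,6,3,0,0,0,1]]]'; sh t.sh
python3 -m pendant '[[[0,3,1.5,0,0,0,1],[0,7,3,0,0,0,1],[0,10,4,0,0,0,1],[0,10,4,0,0,0,1]]]'; sh t.sh
python3 - <<'E'
from h import *
for n in("scene","side"):
    im=get_image(n);cv2.imwrite(f"pics/{n}13.png",im[:,:,::-1])
crop("pics/scene13.png",270,140,345,215,8,"pics/s6c.png")
crop("pics/side13.png",200,150,280,230,7,"pics/s7c.png")
E
```

```text
clock: 17.05
position: [0.5561, 0.1792, 0.3806]
ee_rot: [2.269, 2.173, -0.0]
force: [-0.7, 0.2, -1.3]
width: 0.105
   F [-0.66  0.24 -1.28] T [ 0.042 -0.031 -0.041] P [0.5561 0.1792 0.3806]
clock: 17.42
position: [0.5621, 0.179, 0.3775]
ee_rot: [-2.269, -2.173, 0.0]
force: [-0.6, -0.5, -1.7]
width: 0.106
   F [-0.58 -0.53 -1.72] T [ 0.023  0.002 -0.014] P [0.5621 0.179  0.3775]
clock: 17.92
position: [0.5721, 0.1785, 0.3736]
ee_rot: [-2.269, -2.173, 0.0]
force: [-0.4, 0.6, -1.2]
width: 0.102
   F [-0.42  0.61 -1.24] T [0.044 0.032 0.05 ] P [0.5721 0.1785 0.3736]
```

View pics/s7c.png

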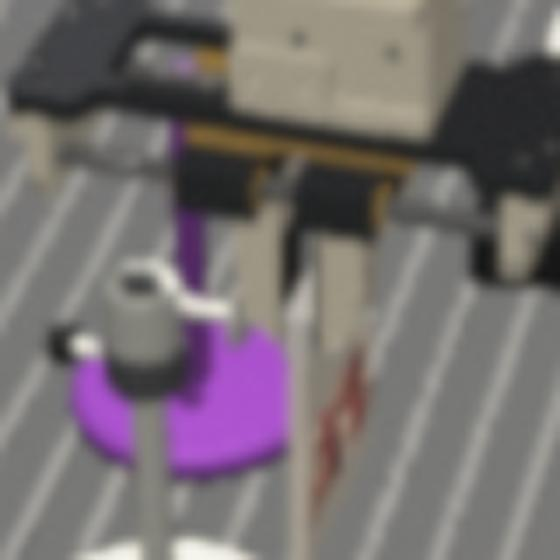

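View pics/s6c.png

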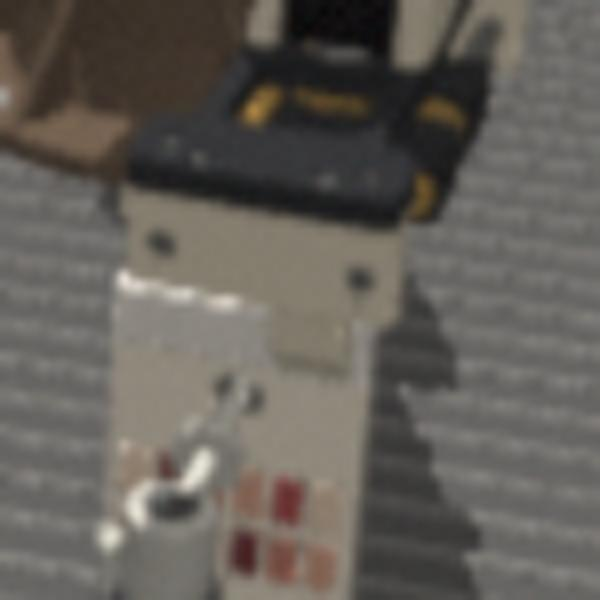

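```bash

python3 -m pendant '[[[0,4,1,0,0,0,1],[0,8,1,0,0,0,1],[0,12,2,0,0,0,1],[0,12,2,0,0,0,1]]]'; sh t.sh
python3 -m pendant '[[[0,3,0.5,0,0,0,1],[0,6,0.5,0,0,0,1],[0,9,1,0,0,0,1],[0,9,1,0,0,0,1]]]'; sh t.sh
python3 - <<'E'
from h import *
for n in("scene","side","wrist"):
    im=get_image(n);cv2.imwrite(f"pics/{n}14.png",im[:,:,::-1])
crop("pics/scene14.png",250,140,325,215,8,"pics/s6c.png")
crop("pics/side14.png",190,150,270,230,7,"pics/s7c.png")
E
```

```text
clock: 18.52
position: [0.5841, 0.178, 0.3716]
ee_rot: [2.269, 2.173, -0.0]
force: [0.1, -0.3, -0.8]
width: 0.109
   F [ 0.12 -0.34 -0.76] T [ 0.054  0.008 -0.006] P [0.5841 0.178  0.3716]
clock: 19.02
position: [0.593, 0.1776, 0.3706]
ee_rot: [2.269, 2.173, -0.0]
force: [0.0, 0.5, 0.1]
width: 0.105
   F [0.   0.51 0.07] T [0.04  0.028 0.004] P [0.593  0.1776 0.3706]
```

View pics/s7c.png

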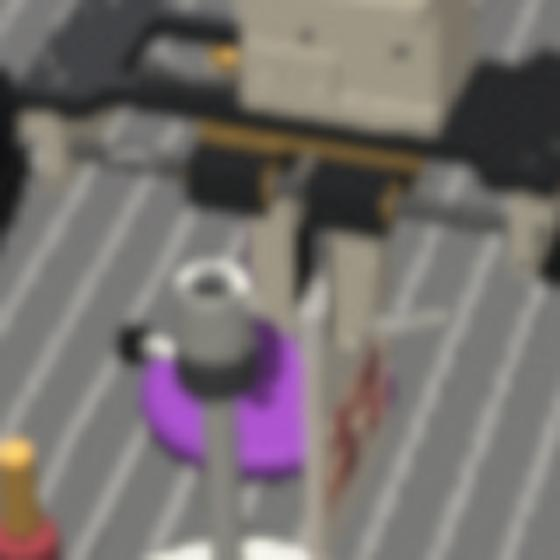

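View pics/s6c.png

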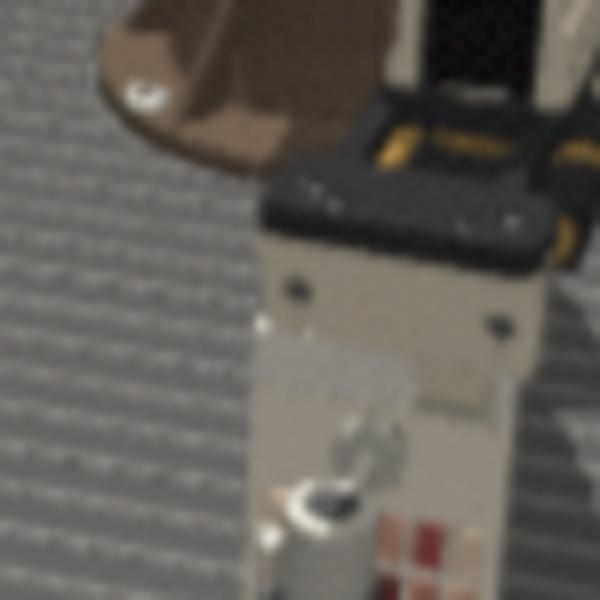

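View pics/wrist14.png

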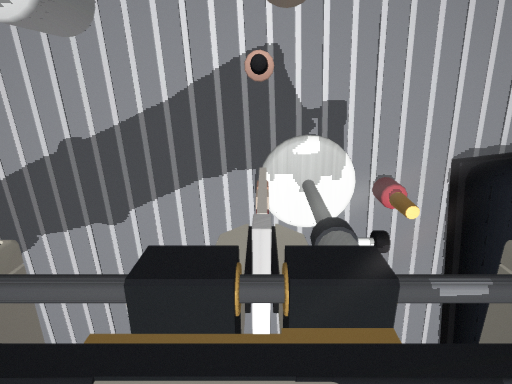

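```bash

python3 -m pendant '[[[0,1.5,0.5,0,0,0,1],[0,3,1,0,0,0,1],[0,3,1,0,0,0,1]]]'>/dev/null; sh t.sh
python3 -m pendant '[[[0,1,0,0,0,0,1],[0,1,0,0,0,0,1]]]'>/dev/null; sh t.sh
python3 -m pendant '[[[0,1,0,0,0,0,1],[0,1,0,0,0,0,1]]]'>/dev/null; sh t.sh
```

```text
F [-0.68  0.16 -1.43] T [ 0.015 -0.013 -0.003] P [0.5959 0.1775 0.3697]
   F [-0.69 -0.   -1.16] T [0.067 0.015 0.013] P [0.5969 0.1775 0.3697]
   F [ 0.61 -0.34 -1.31] T [0.07  0.016 0.046] P [0.5979 0.1775 0.3697]
```

```bash

python3 -m pendant '[[[0,0.5,0,0,0,0,1],[0,0.5,0,0,0,0,1]]]'>/dev/null; sh t.sh
python3 -m pendant '[[[0,0.5,0,0,0,0,1],[0,0.5,0,0,0,0,1]]]'>/dev/null; sh t.sh
```

```text
F [-0.22  0.22 -2.01] T [0.024 0.032 0.036] P [0.5984 0.1774 0.3697]
   F [ 0.36 -0.51 -0.64] T [0.046 0.015 0.025] P [0.5988 0.1775 0.3697]
```

```bash

python3 -m pendant '[[[0,0.7,0,0,0,0,1],[0,0.7,0,0,0,0,1]]]'>/dev/null; sh t.sh
python3 -m pendant '[[[0,0.7,0,0,0,0,1],[0,0.7,0,0,0,0,1]]]'>/dev/null; sh t.sh
python3 -m pendant '[[[0,0.7,0,0,0,0,1],[0,0.7,0,0,0,0,1]]]'>/dev/null; sh t.sh
```

```text
F [-0.1   0.79 -1.15] T [ 0.05   0.04  -0.017] P [0.5996 0.1774 0.3697]
   F [-0.53  0.29 -0.25] T [ 0.004 -0.047  0.011] P [0.6003 0.1774 0.3697]
   F [ 0.36 -0.4  -1.45] T [ 0.081 -0.032  0.013] P [0.601  0.1774 0.3698]
```

```bash

python3 -m pendant '[[[0,0.7,0,0,0,0,1],[0,0.7,0,0,0,0,1]]]'>/dev/null; sh t.sh
python3 -m pendant '[[[0,0.7,0,0,0,0,1],[0,0.7,0,0,0,0,1]]]'>/dev/null; sh t.sh
python3 - <<'E'
from h import *
for n in("scene","side"):
    im=get_image(n);cv2.imwrite(f"pics/{n}15.png",im[:,:,::-1])
crop("pics/scene15.png",250,150,325,225,8,"pics/s6c.png")
crop("pics/side15.png",190,150,270,230,7,"pics/s7c.png")
E
```

```text
F [-1.02  0.31 -0.7 ] T [ 0.02   0.123 -0.041] P [0.6016 0.1773 0.3697]
   F [-3.46  0.55  1.15] T [ 0.016  0.819 -0.06 ] P [0.602  0.1774 0.3697]
```

View pics/s7c.png

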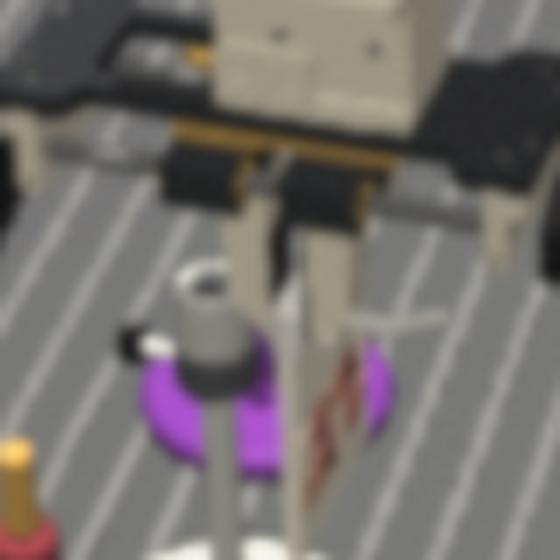

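View pics/s6c.png

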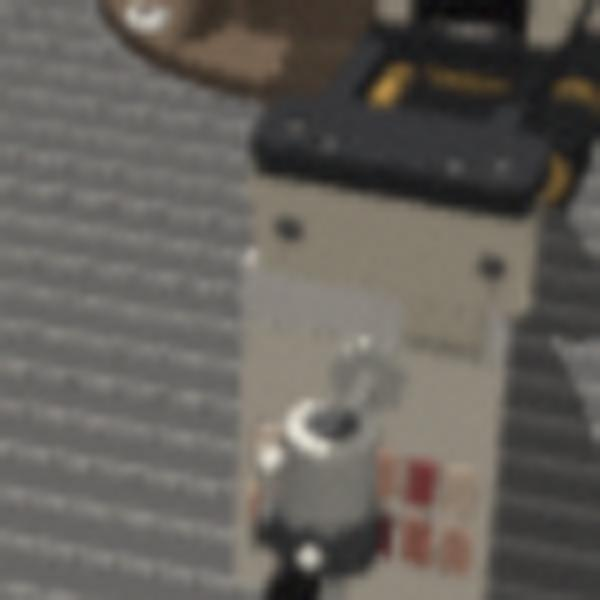

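```bash

python3 -m pendant '[[[0,-0.6,0,0,0,0,1],[0,-0.6,0.8,0,0,0,1]]]'>/dev/null; sh t.sh
python3 -m pendant '[[[0,0,0.8,0,0,0,1],[0,0,0.8,0,0,0,1]]]'>/dev/null; sh t.sh
python3 -m pendant '[[[0,0,0.7,0,0,0,1],[0,0,0.7,0,0,0,1]]]'>/dev/null; sh t.sh
```

```text
F [-3.96 -0.56  5.07] T [-0.104  0.977 -0.044] P [0.6017 0.1774 0.3692]
   F [-4.47 -0.75  7.04] T [-0.165  1.133 -0.118] P [0.6017 0.1775 0.3689]
   F [-5.79  0.01  9.96] T [-0.271  1.314 -0.106] P [0.6017 0.1775 0.3686]
```

```bash

python3 -m pendant '[[[0,0,-2,0,0,0,1],[0,-2,-3,0,0,0,1],[0,-5,-3,0,0,0,1],[0,-5,-3,0,0,0,1]]]'>/dev/null; sh t.sh
python3 -m pendant '[[[0,0,1,0,0,0,1],[0,0,2,0,0,0,1],[0,0,2,0,0,0,1]]]'>/dev/null; sh t.sh
python3 -m pendant '[[[0,0,0.7,0,0,0,1],[0,0,0.7,0,0,0,1]]]'>/dev/null; sh t.sh
python3 -m pendant '[[[0,0,0.7,0,0,0,1],[0,0,0.7,0,0,0,1]]]'>/dev/null; sh t.sh
```

```text
F [ 0.02  0.69 -1.56] T [0.046 0.008 0.019] P [0.5966 0.1776 0.3703]
   F [-0.21 -0.01 -1.23] T [ 0.092  0.053 -0.005] P [0.5967 0.1775 0.3683]
   F [ 0.71  0.06 -0.6 ] T [ 0.087 -0.     0.038] P [0.5967 0.1775 0.3677]
   F [ 0.34 -0.73  0.99] T [-0.07   0.108 -0.005] P [0.5968 0.1776 0.3672]
```

```bash

python3 -m pendant '[[[0,0,-0.8,0,0,0,1],[0,0,-0.8,0,0,0,1]]]'>/dev/null; sh t.sh
python3 -m pendant '[[[0,1,0,0,0,0,1],[0,1.5,0,0,0,0,1]]]'>/dev/null; sh t.sh
python3 -m pendant '[[[0,0.7,0,0,0,0,1],[0,0.7,0,0,0,0,1]]]'>/dev/null; sh t.sh
python3 -m pendant '[[[0,0.7,0,0,0,0,1],[0,0.7,0,0,0,0,1]]]'>/dev/null; sh t.sh
```

```text
F [ 0.28  0.47 -2.14] T [ 0.027 -0.     0.024] P [0.5967 0.1775 0.3678]
   F [-0.07 -0.23 -2.14] T [ 0.002 -0.038 -0.011] P [0.5983 0.1775 0.3677]
   F [ 0.04 -0.19 -1.15] T [-0.01   0.03   0.007] P [0.599  0.1774 0.3678]
   F [ 0.45  0.2  -0.74] T [-0.006  0.012 -0.005] P [0.5997 0.1774 0.3678]
```

```bash

python3 -m pendant '[[[0,0.7,0,0,0,0,1],[0,0.7,0,0,0,0,1]]]'>/dev/null; sh t.sh
python3 -m pendant '[[[0,0.6,0,0,0,0,1],[0,0.6,0,0,0,0,1]]]'>/dev/null; sh t.sh
python3 -m pendant '[[[0,0.6,0,0,0,0,1],[0,0.6,0,0,0,0,1]]]'>/dev/null; sh t.sh
```

```text
F [-1.43  0.12 -0.32] T [-0.031  0.473 -0.052] P [0.6001 0.1774 0.3678]
   F [-5.53  0.36  1.88] T [ 0.003  1.191 -0.147] P [0.6004 0.1775 0.3677]
   F [-6.84 -0.12  2.07] T [-0.034  1.588 -0.157] P [0.6007 0.1775 0.3676]
```

```bash

python3 -m pendant '[[[0,-0.8,0,0,0,0,1],[0,-0.8,0.7,0,0,0,1],[0,-0.8,0.7,0,0,0,1]]]'>/dev/null; sh t.sh
```

```text
F [-6.33  0.07  1.74] T [-0.015  1.286 -0.196] P [0.6003 0.1775 0.3671]
```

```bash

python3 -m pendant '[[[0,-0.6,0,0,0,0,1],[0,-0.6,0,0,0,0,1]]]'>/dev/null; sh t.sh
python3 -m pendant '[[[0,-0.4,0,0,0,0,1],[0,-0.4,0,0,0,0,1]]]'>/dev/null; sh t.sh
```

```text
F [-4.76  0.29  1.71] T [ 0.044  0.985 -0.129] P [0.6    0.1775 0.3672]
   F [-2.57  0.75  1.25] T [ 0.084  0.649 -0.069] P [0.5998 0.1774 0.3672]
```

Light contact with flange and rod; release partially.

```bash

python3 -m pendant '[[[0,-0.3,0,0,0,0,0.7],[0,-0.3,0,0,0,0,0.6],[0,-0.3,0,0,0,0,0.5],[0,-0.3,0,0,0,0,0.5],[0,-0.3,0,0,0,0,0.5]]]'; sh t.sh
python3 - <<'E'
from h import *
for n in("scene","side","wrist"):
    im=get_image(n);cv2.imwrite(f"pics/{n}16.png",im[:,:,::-1])
crop("pics/scene16.png",250,150,325,225,8,"pics/s6c.png")
crop("pics/side16.png",190,150,270,230,7,"pics/s7c.png")
E
```

```text
clock: 27.28
position: [0.5995, 0.1774, 0.3671]
ee_rot: [2.269, 2.173, 0.0]
force: [0.5, 0.5, 0.0]
width: 0.25
   F [0.53 0.48 0.04] T [-0.009  0.035 -0.045] P [0.5995 0.1774 0.3671]
```

View pics/s7c.png

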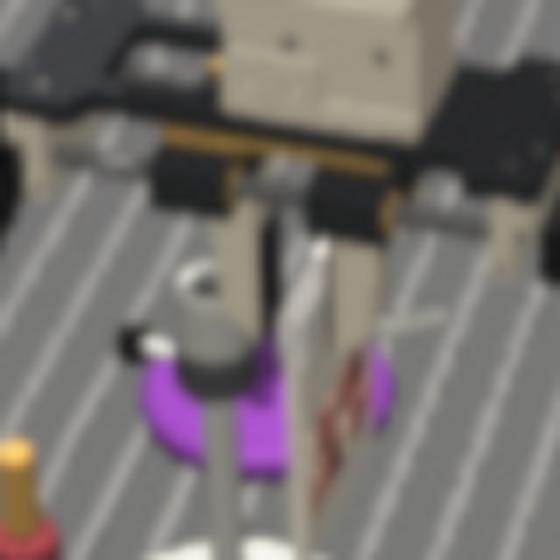

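View pics/s6c.png

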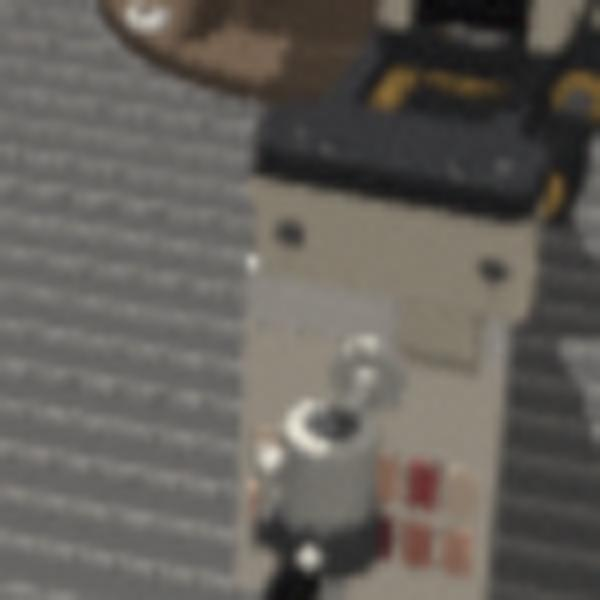

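View pics/wrist16.png

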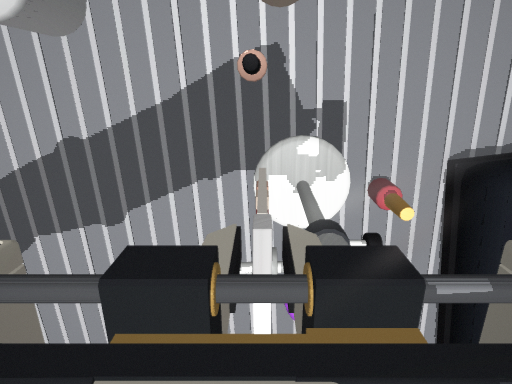

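```bash

python3 -m pendant '[[[0,0,-6,0,0,0,0.5],[0,0,-16,0,0,0,0.5],[0,0,-40,0,0,0,0.5],[0,0,-80,0,0,0,0.5],[0,0,-120,0,0,0,0.5],[-20,0,-120,0,0,0,0.5],[-20,0,-120,0,0,0,0.5]]]'; sh t.sh
python3 - <<'E'
from h import *
import json
st=arm.observe();json.dump({k:list(map(float,st[k])) for k in("position","ee_rot")},open("w17.json","w"))
im=get_image("wrist");cv2.imwrite("pics/w17.png",cv2.resize(im[:,:,::-1],None,fx=1.5,fy=1.5,interpolation=cv2.INTER_CUBIC))
for n in("scene","side"):
    im=get_image(n);cv2.imwrite(f"pics/{n}17.png",im[:,:,::-1])
crop("pics/scene17.png",250,150,325,225,8,"pics/s6c.png")
crop("pics/side17.png",190,150,270,230,7,"pics/s7c.png")
E
```

```text
clock: 28.3
position: [0.5986, 0.1554, 0.4874]
ee_rot: [2.271, 2.169, -0.001]
force: [0.3, 0.1, -0.1]
width: 0.252
   F [ 0.33  0.13 -0.06] T [0.044 0.001 0.107] P [0.5986 0.1554 0.4874]
```

View pics/s7c.png

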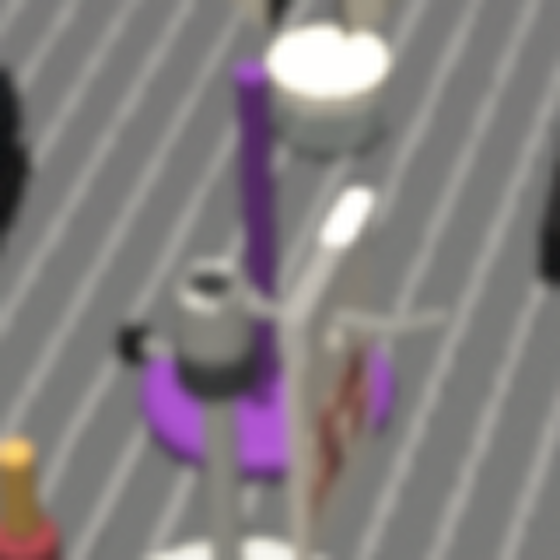

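View pics/s6c.png

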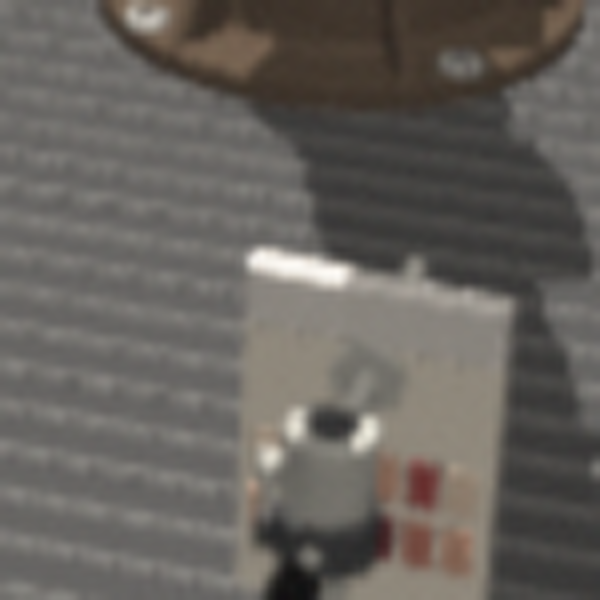

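View pics/w17.png

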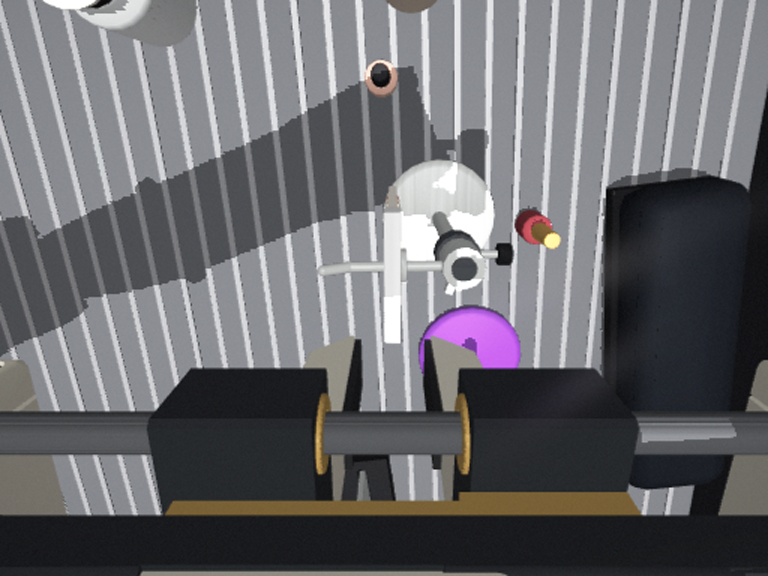

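```bash
python3 - <<'E'
from h import *
import json
def W(x,y):return ((x+.5)/1.5-.5,(y+.5)/1.5-.5)
for f,tip,fl,hub in(("w6",(245,221),(357,222),(440,228)),("w17",(320.5,270.5),(404,265),(464,268))):
    w=cam("wrist",{k:np.array(v) for k,v in json.load(open(f+".json")).items()})
    T=atz(w,W(*tip),.1862);H=atz(w,W(*hub),.182);F=atz(w,W(*fl),.1755)
    print(f,T.round(4),F.round(4),H.round(4),np.degrees(np.arctan2(*(T-H)[1::-1])), np.degrees(np.arctan2(*(T-F)[1::-1])))
w=cam("wrist",{k:np.array(v) for k,v in json.load(open("w17.json")).items()})
for p in((385,260),(401,260),(392,207),(392,342)):print(p,atz(w,W(*p),.201).round(4))
crop("pics/w17.png",300,180,540,330,3,"pics/c17.png")
crop("pics/w6.png",230,150,520,300,2.7,"pics/c6.png")
E
```

```text
w6 [0.5522 0.1564 0.1862] [0.6032 0.1537 0.1755] [0.6429 0.152  0.182 ] 177.20554519730848 176.9319154352306
w17 [0.5528 0.1561 0.1862] [0.6049 0.1541 0.1755] [0.6425 0.1523 0.182 ] 177.57878580624634 177.8048960416142
(385, 260) [0.5936 0.1652 0.201 ]
(401, 260) [0.603  0.1648 0.201 ]
(392, 207) [0.5992 0.1961 0.201 ]
(392, 342) [0.5953 0.1123 0.201 ]
```

```bash
python3 -c "
import cv2
for n in('c17','c6'):
    i=cv2.imread(f'pics/{n}.png');print(i.shape)"
```

```text
(450, 720, 3)
(405, 783, 3)
```

View pics/c17.png

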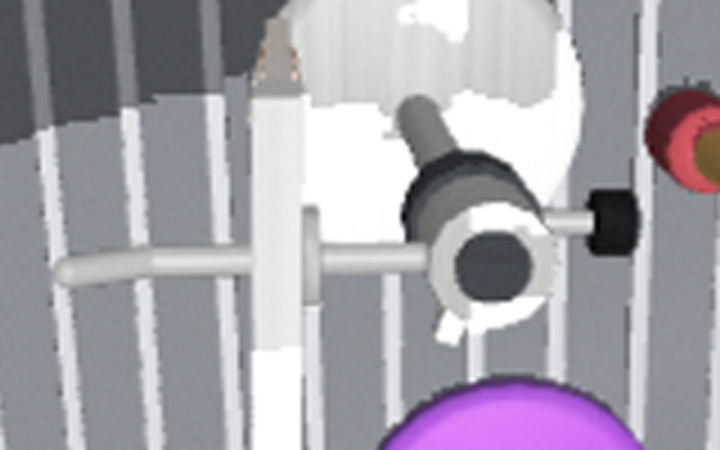

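View pics/c6.png

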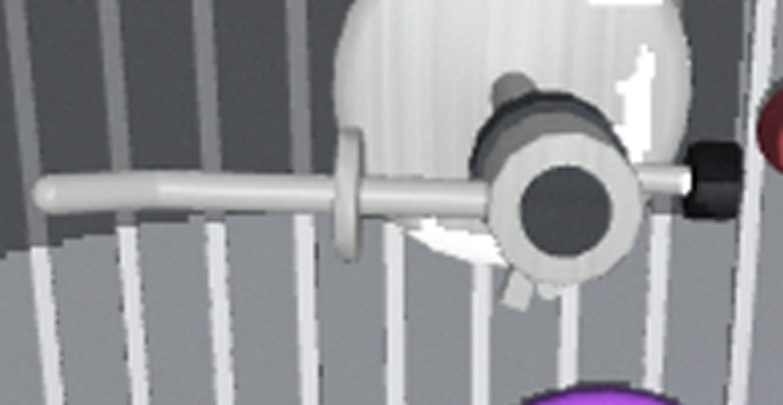

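```bash

python3 -m pendant '[[[0,0,-20,0,0,0,0.5],[-30,0,-40,0,0,0,0.5],[-30,0,-40,0,0,0,0.5],[-30,0,-40,0,0,0,0.5]]]'
python3 - <<'E'
from h import *
for n in("scene","side"):
    im=get_image(n);cv2.imwrite(f"pics/{n}18.png",im[:,:,::-1])
a=cv2.imread("pics/side17.png");b=cv2.imread("pics/side18.png");print(cv2.absdiff(a,b)[165:230,200:262].max())
E
```

```text
clock: 28.95
position: [0.5971, 0.1283, 0.5262]
ee_rot: [-2.267, -2.173, 0.001]
force: [-0.6, 0.3, -0.1]
width: 0.247
79
```

View pics/scene18.png

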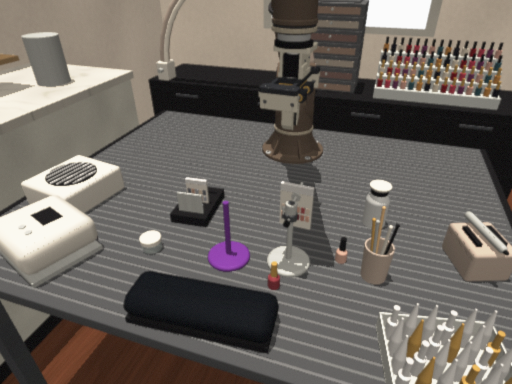

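View pics/side18.png

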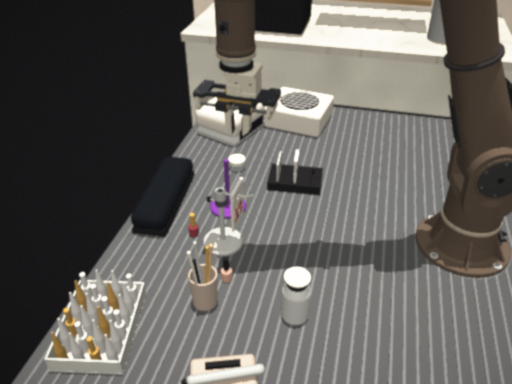

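```bash
python3 -c "
from cell import arm
print(arm.sign_off())"
```

```text
the job is handed in; nothing more can be done
None
```

The tall board with the hole is hanging on the steel stand's hook, slid back to the flange, and the hook is at its stop. I handed the job in at about 29 s.

- **Hook:** I pushed it anticlockwise with the closed fingers until the force rose. I then backed off. In stepping past first contact the push reached about 12 N, more than the gentle feel I wanted. After hanging the board, the wrist camera put the hook at 177.6°, against 177.2° at the stop, which is within measuring error. I did not feel for the stop again.
- **Board:** I took it from the rack slot nearest the robot by the +y half of its header. I passed the hole over the hook tip, lowered it onto the rod and pushed it home with 5–7 N. I eased that off to about 2.5 N before letting go.
- **Disagreement with the text:** at hanging height the header's 2 mm lip meets the flange before the panel does. A first try with the board about 2 mm higher let the header sit on top of the flange, so I backed out and hung it properly. The hole is therefore about 44–45 mm from the post's axis instead of 43 mm.
- **Last checks:** the header is flush with the flange to within about 0.5 mm, and the gripper is well clear with no force on it. The other two boards, the bottles, the pot and the purple stand look undisturbed. A pixel comparison of the last two side pictures was not clean around the board. I put that down to the arm and its shadow and did not look into it further.

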